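# Feed sample pots down the channel and set the cap ready

### The arm

A 6-joint arm with a two-finger parallel gripper is mounted at the origin on the work surface. World frame = base frame: x ahead of the robot, y to its left, z up, the work surface at z = 0. Lengths are in mm, angles in rad, forces in N, time in s.
With the tool pointing down it reaches from about 400 to 925 mm from the base axis. Payload 12.5 kg.
Tool frame: the origin (TCP) lies at the very end of the fingers, on their centre line; the grasp point (between the pads) lies 19 mm behind it; z points along the fingers, y is the direction in which the jaws open and shut (so a half turn about z gives the same grasp; the last joint's range is limited). The gripper opens to 95 mm and grips with 3 to 60 N. Pads are 20 mm wide; open, the fingers measure 119 mm over their backs; the gripper's body (75 mm by 180 mm) begins 59 mm behind the grasp point.
Start: joints at [1.196, 0.491, 1.559, -0, 1.092, -0.106], TCP at [165.966, 602.579, 214.661] pointing down, gripper open.
Joint ranges: [-3.1, 3.1], [-0.84, 2.19], [0.05, 2.79], [-1.13, 4.28], [0.06, 2.93], [-2.69, 2.69]. Speed limits (rad/s): [2.22, 2.22, 2.79, 3.14, 3.14, 3.14].

### API

Orientations are given as [roll, pitch, yaw] about the fixed x, y, z axes, in that order (R = Rz(yaw) Ry(pitch) Rx(roll)).
In Python, from cell import env gives the robot as it stands.
- The arm moves only by the shell command python3 -m pendant 'ROWS'. ROWS is JSON, a list that holds one entry, the list of rows, each a list of 5 numbers: the opening, from 0 (shut) to 1 (fully open), then the shift along the tool's x, y, z in m, then the turn about the tool's z in rad. A call has exactly 8 rows; each row is the pose to reach, as a shift and turn from the pose commanded when the call began, along the tool's axes at that moment; what a row does not reach only later rows make up. A row lasts 1/10 s, in which the tool goes at most 50 mm and 8.59 degrees, less where a joint would pass 70% of its speed; a pose out of reach is approached as far as the arm can. A call with a gripper value outside its range is refused whole. The fingers move at their own pace and stop on an object; the grip force is fixed at half the most. Time passes only in rows, so rows that repeat a pose let the fingers close, or fill a call up. It gives the time, the measured TCP pose, the force and the opening at its end, in the units of the state.
- env.state(): the state, without advancing time (a new reading comes with each control period).
- env.read_camera(name): name is "scene" or "side" or "wrist"; returns a dict with "image" (400x640x3 uint8, blue, green, red), "range_z" (400x640 float32, mm along the optical axis (not along the pixel's ray), 0 where there is no reading), "fx", "fy", "cx", "cy" (pixels), "rvec" (rotation vector, rad) and "tvec" (3), from world to camera coordinates, as OpenCV has them; the wrist camera has in their place "tool_from_camera" (4x4, takes a point from camera to tool coordinates, whose origin is the TCP and whose axes are the flange's). Camera axes: x right, y down, z forward; pixel columns grow to the right and rows downward; lengths in mm; the calibration is good to about 2 mm. A picture is of the moment at which its call begins: read the wrist's pose just before it.
- env.job_done(): hands the job in, once; it reports no verdict.
The state is a dict: "t": time; "joints": joint angles; "qvel": joint speeds; "tau": joint torques, N m; "eef_pos": TCP position; "tcp_rot": TCP orientation; "ft_force": force on the tool from outside, world axes, zero at the start; "moment": the same for the moment, N m; "opening": opening from 0.0 (shut) to 1.0 (fully open).
Only numpy, scipy, OpenCV 4.12 (cv2) and the standard library are available. Lean on these libraries where they do the work, as an engineer would, in place of code of your own. Each camera call takes 0.05 s, during which the arm holds its last target. There are 200 camera calls.

### The job

Get the capping feeder ready: stand all the white sample pots (three or four of them) upright on the level tipping tray, then lift the tray by its handle so that they slide along the guide rail and out in single file into the sloping feed channel, and lower the empty tray back to level. Also take the grey screw cap from its sloping stand and set it rim-down (closed top up), fully seated in the cap nest, before or after. Leave the bottle, the beaker and the pen where they are.

Things in the scene. Friction and masses are not known exactly. Their poses are not given: they have to be found in the camera images.
- tray (a joint): tipping angle of the tray, rad: 0 = level on its rest (start), grows to 0.6 as the handle end is lifted. It hinges about the x axis of tray_exit. Nothing holds it up: let go, it falls back (0.45 kg). Tray and channel are slick (friction about 0.11 on the pots): pots slide off beyond about 0.15 rad, 0.4 rad empties it.
- tray_exit (a point): middle of the steel tray's open exit edge, on the hinge line, at floor height (88 mm over the bench); the frame turns with the tray. Level: +y points from the exit into the tray towards the handle, x across, z up; pots leave towards -y. The flat floor spans y 0 to 230 mm, x -73 to +33 mm, inside 8 mm high, 6 mm thick walls; the wall at x = +33 mm is the straight guide rail.
- deflector (a point): middle of the tray's slanted deflector, 20 mm high, running from (x -33, y 0) to (x -73, y 100 mm) in the frame of tray_exit; it guides pots to the 66 mm wide exit (x -33 to +33 mm). Four pots fit on the tray if staggered in two rows, e.g. x about +2 and -38 mm in turn, each 49 mm farther along y than the last, the first at y about 45 mm. Frame as tray_exit.
- tray_handle (a point): middle of the tray's lift handle: a black round bar 12 mm thick, 100 mm long, parallel to the hinge, at x -20, y 281, z 30 mm in the frame of tray_exit; 45 mm behind the back wall. Pinch it from above with one finger in front of and one behind the bar; it turns between them as the tray tips. Frame as tray_exit.
- channel_mouth (a point): upper end of the feed channel, middle of its floor, 3 mm below the tray's exit edge; fixed. The frame is tipped with the channel: +y points back up the slope, x across, z square to its floor. The channel runs 262 mm along -y, falling at 14 degrees, to a 35 mm high end stop; it is 69 mm wide inside with 16 mm side walls.
- cap_mid (a point): centre of the grey screw cap, 12 mm above its rim: round, 60 mm diameter, 24 mm high, closed flat top, hollow underside (4 mm wall, 19 mm deep), 40 g. z points out of the closed top. It starts leaning at 35 degrees on the stand, rim against the slope, top outwards, roughly facing the robot; its y axis is then level: grip it across y, square to its face.
- cap: the same cap; origin at the middle of its open rim (underside), z out of the closed top.
- cap_stand: fixed aluminium stand the cap leans on, 100 x 90 mm foot; origin under its middle on the bench. Its slope faces its -x side and rises to +x at 35 degrees, the slope's middle 55 mm up. The slope plate is only 34 mm wide (along y), so fingers can pass on both sides of it while gripping the cap.
- nest_floor (a point): middle of the pocket floor of the fixed cap nest, 26 mm above the bench: a round pad of 52 mm diameter on which the cap's rim rests, 18 mm above a dark 100 x 100 mm plate, with a boss (32 mm diameter, 10 mm high) that goes inside the hollow cap. Four steel blocks at the diagonals leave a 66 mm wide pocket and stand 12 mm above its floor; between them are 34 mm gaps along x and y for the fingers.
- wash_bottle: bystander: clear bottle, 64 mm diameter, 150 mm high; origin under its middle
- beaker: bystander: glass beaker, 70 mm diameter, 90 mm high; origin under its middle
- pen: bystander: pen lying on the bench, 130 mm long along its y; origin under its middle
- pot1_mid (a point): centre (half-way up, 29 mm above its base) of a white foil-sealed sample pot: round body 60 mm diameter and 50 mm high, then a 50 mm diameter neck with a flat foil lid, 58 mm high in all, about 0.11 kg; z up when it stands. Three or four pots are present. Smooth plastic, slides on tray and channel. Grip it at its centre or higher, to clear the tray's walls.
- pot1: the same pot; origin at the middle of its base.
- pot2_mid (a point): centre (half-way up, 29 mm above its base) of a white foil-sealed sample pot: round body 60 mm diameter and 50 mm high, then a 50 mm diameter neck with a flat foil lid, 58 mm high in all, about 0.11 kg; z up when it stands. Three or four pots are present. Smooth plastic, slides on tray and channel. Grip it at its centre or higher, to clear the tray's walls.
- pot2: the same pot; origin at the middle of its base.
- pot3_mid (a point): centre (half-way up, 29 mm above its base) of a white foil-sealed sample pot: round body 60 mm diameter and 50 mm high, then a 50 mm diameter neck with a flat foil lid, 58 mm high in all, about 0.11 kg; z up when it stands. Three or four pots are present. Smooth plastic, slides on tray and channel. Grip it at its centre or higher, to clear the tray's walls.
- pot3: the same pot; origin at the middle of its base.
- pot4_mid (a point): centre (half-way up, 29 mm above its base) of a white foil-sealed sample pot: round body 60 mm diameter and 50 mm high, then a 50 mm diameter neck with a flat foil lid, 58 mm high in all, about 0.11 kg; z up when it stands. Three or four pots are present. Smooth plastic, slides on tray and channel. Grip it at its centre or higher, to clear the tray's walls.
- pot4: the same pot; origin at the middle of its base.
Not all that is in view belongs to the job. Leave any pink or purple look-alike of the pot1 alone.

How it is judged (in metres and radians):
On the way, in this order (a step that is already met when the one before it is completed fails the run):
1. all the pots present stand upright and at rest on the level tray together (x of pot1_mid in the frame of tray_exit between -0.08 and 0.04 m and y of pot1_mid in the frame of tray_exit between 0 and 0.235 m and z of pot1_mid in the frame of tray_exit between 0.02 and 0.038 m and linear speed of each of pot1, pot2, pot3, pot4 below 0.03 m/s and angle between each of pot1, pot2, pot3, pot4's own z axis and vertical below 0.15 rad and x of pot2_mid in the frame of tray_exit between -0.08 and 0.04 m and y of pot2_mid in the frame of tray_exit between 0 and 0.235 m and z of pot2_mid in the frame of tray_exit between 0.02 and 0.038 m and x of pot3_mid in the frame of tray_exit between -0.08 and 0.04 m and y of pot3_mid in the frame of tray_exit between 0 and 0.235 m and z of pot3_mid in the frame of tray_exit between 0.02 and 0.038 m and x of pot4_mid in the frame of tray_exit between -0.08 and 0.04 m and y of pot4_mid in the frame of tray_exit between 0 and 0.235 m and z of pot4_mid in the frame of tray_exit between 0.02 and 0.038 m and value of joint tray below 0.04 rad), for 0.2 s.
2. the tray is then tipped (its handle end lifted by more than 0.06 rad) (value of joint tray above 0.06 rad).
3. with the tray still tipped, all the pots present have slid into the channel (x of pot1_mid in the frame of channel_mouth between -0.015 and 0.015 m and y of pot1_mid in the frame of channel_mouth between -0.25 and -0.03 m and z of pot1_mid in the frame of channel_mouth between 0.015 and 0.045 m and x of pot2_mid in the frame of channel_mouth between -0.015 and 0.015 m and y of pot2_mid in the frame of channel_mouth between -0.25 and -0.03 m and z of pot2_mid in the frame of channel_mouth between 0.015 and 0.045 m and x of pot3_mid in the frame of channel_mouth between -0.015 and 0.015 m and y of pot3_mid in the frame of channel_mouth between -0.25 and -0.03 m and z of pot3_mid in the frame of channel_mouth between 0.015 and 0.045 m and x of pot4_mid in the frame of channel_mouth between -0.015 and 0.015 m and y of pot4_mid in the frame of channel_mouth between -0.25 and -0.03 m and z of pot4_mid in the frame of channel_mouth between 0.015 and 0.045 m and value of joint tray above 0.08 rad), for 0.1 s.
At the end, for the whole second after the job is handed in: every pot present stands at rest on the channel floor, not tipped over, its centre 30 to 250 mm below the channel mouth; the tray is down (within 0.04 rad of level); the cap rests rim-down on the nest floor (within 7 mm of its middle, 4 mm in height, 0.12 rad of level) (x of pot1_mid in the frame of channel_mouth between -0.012 and 0.012 m and y of pot1_mid in the frame of channel_mouth between -0.25 and -0.03 m and z of pot1_mid in the frame of channel_mouth between 0.018 and 0.04 m and linear speed of each of pot1, pot2, pot3, pot4, cap below 0.03 m/s and angle between each of pot1, pot2, pot3, pot4's own z axis and vertical below 0.36 rad and x of pot2_mid in the frame of channel_mouth between -0.012 and 0.012 m and y of pot2_mid in the frame of channel_mouth between -0.25 and -0.03 m and z of pot2_mid in the frame of channel_mouth between 0.018 and 0.04 m and x of pot3_mid in the frame of channel_mouth between -0.012 and 0.012 m and y of pot3_mid in the frame of channel_mouth between -0.25 and -0.03 m and z of pot3_mid in the frame of channel_mouth between 0.018 and 0.04 m and x of pot4_mid in the frame of channel_mouth between -0.012 and 0.012 m and y of pot4_mid in the frame of channel_mouth between -0.25 and -0.03 m and z of pot4_mid in the frame of channel_mouth between 0.018 and 0.04 m and horizontal distance between cap and nest_floor below 0.007 m and z of cap in the frame of nest_floor between -0.004 and 0.004 m and angle between cap's own z axis and vertical below 0.12 rad and value of joint tray below 0.04 rad); the robot touches nothing.
It fails at once if the bottle, the beaker or the pen is moved by more than 40 mm (distance of any of wash_bottle, beaker, pen from where it was at the start of the episode above 0.04 m).
Of pot1, pot2, pot3, pot4 only 3 to 4 are there at a start; the rules pass over those that are not, and their reading is None.
At some moment in a run one of pot1, pot2, pot3, pot4 may be knocked a few centimetres aside while the robot is not near it.
It also fails if it takes over 210 s, if anything falls off the work surface, if the arm or the gripper's body presses on something with over 40 N, if the wrist force passes 120 N, or if a joint passes its speed limit or range.

## Working session

There is one attempt and no reset: what is moved stays moved. The work goes in short steps, Python scripts to look and compute and a shell command to move; the robot and the scene stay as the last step left them, time stands still between calls to the robot, and variables do not carry over. Pictures are saved under pics/ and viewed, about 12 in all and at most 16, crops included, and the job is handed in when it is done.

```bash
ls; mkdir -p pics
cat > h.py <<'E'
import numpy as np, cv2
from scipy.spatial.transform import Rotation as Ro
from cell import env
def cam(n):
    s=env.state(); c=env.read_camera(n)
    if n=='wrist':
        T=np.eye(4); T[:3,:3]=Ro.from_euler('xyz',s['tcp_rot']).as_matrix(); T[:3,3]=s['eef_pos']
        c['W']=T@np.array(c['tool_from_camera'])
    else:
        R=cv2.Rodrigues(np.array(c['rvec'],float))[0]; M=np.eye(4); M[:3,:3]=R; M[:3,3]=np.ravel(c['tvec']); c['W']=np.linalg.inv(M)
    return c
def cloud(c):
    z=c['range_z']; v,u=np.mgrid[:z.shape[0],:z.shape[1]]
    P=np.stack([(u-c['cx'])/c['fx']*z,(v-c['cy'])/c['fy']*z,z],-1)
    P=P@c['W'][:3,:3].T+c['W'][:3,3]; P[z==0]=np.nan; return P
def onplane(c,u,v,h):
    d=c['W'][:3,:3]@np.array([(u-c['cx'])/c['fx'],(v-c['cy'])/c['fy'],1]); o=c['W'][:3,3]
    return o+d*(h-o[2])/d[2]
E
python3 - <<'E'
from h import *
print(env.state())
for n in('scene','side','wrist'):
    c=cam(n); cv2.imwrite(f'pics/{n}0.png',c['image']); np.savez(f'{n}0.npz',**c); print(n,c['W'].round(2).tolist(),c['fx'])
E
```

```text
pics
{'t': 0.0, 'joints': array([ 1.19638065e+00,  4.91557982e-01,  1.55947856e+00, -1.80642488e-05,
        1.09167659e+00, -1.05601026e-01]), 'qvel': array([ 0.00246452,  0.00116358, -0.00050229, -0.00144744,  0.00071111,
       -0.00016716]), 'tau': array([ 9.86515734e-04, -6.12662172e+01, -2.58172148e+01,  6.91771950e-02,
        4.83600434e-02, -9.50263347e-05]), 'eef_pos': array([165.88303344, 602.32220394, 214.05269974]), 'tcp_rot': array([-3.14047672e+00, -1.02172774e-04,  2.87278628e+00]), 'ft_force': array([ 0.48832361, -0.204048  ,  1.2217028 ]), 'moment': array([ 0.02453437,  0.01763346, -0.01008248]), 'opening': 1.0021035736661816}
scene [[-0.62, 0.46, -0.64, 1320.72], [0.79, 0.34, -0.52, 726.01], [-0.02, -0.82, -0.57, 884.53], [0.0, 0.0, 0.0, 1.0]] 457.9595542404173
side [[0.91, -0.32, 0.27, 79.72], [-0.42, -0.67, 0.61, -786.09], [-0.01, -0.67, -0.75, 1041.9], [0.0, 0.0, 0.0, 1.0]] 459.1283362024117
wrist [[0.27, 0.93, 0.25, 94.48], [0.96, -0.26, -0.07, 622.44], [-0.0, 0.26, -0.97, 383.31], [0.0, 0.0, 0.0, 1.0]] 342.6912009858981
```

View pics/scene0.png

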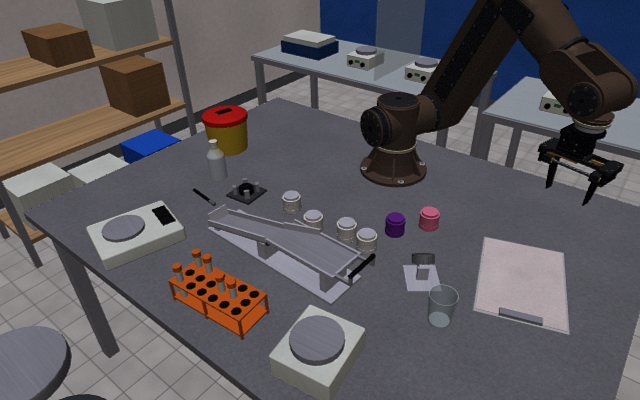

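View pics/side0.png

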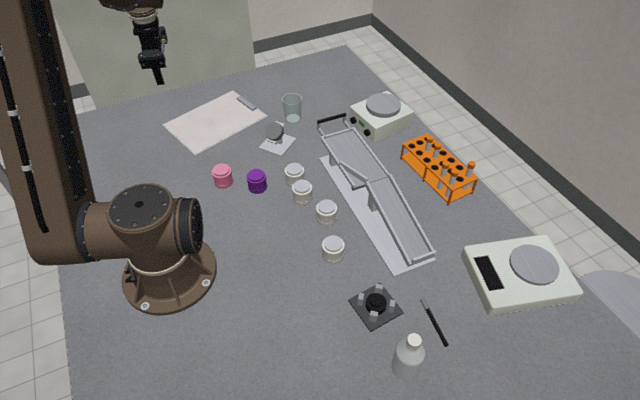

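Side view: four white pots at (333,248), (327,211), (302,190) and (294,174). The look-alikes are pink (222,175) and purple (257,180). The cap is on its stand at (275,132) and the nest at (375,303). The tray runs from about (345,125) to (375,178), with the handle at (331,119).

Run:
```python
from h import *
big=[]
for n in('side','scene'):
    c=dict(np.load(n+'0.npz')); P=cloud(c); im=c['image']; hsv=cv2.cvtColor(im,cv2.COLOR_BGR2HSV)
    m=((abs(P[...,2]-58)<7)&(hsv[...,1]<60)&(hsv[...,2]>120)).astype(np.uint8)
    k,l,st,ce=cv2.connectedComponentsWithStats(m)
    for i in range(1,k):
        if 40<st[i,4]<900:
            q=P[l==i]; u,v=ce[i]; print(n,'pot',ce[i].round(),st[i],np.nanmean(q,0).round(1),onplane(c,u,v,58).round(1), hsv[l==i].mean(0).round())
    # height bands
    def blobs(name,mm,mn=60):
        k,l,st,ce=cv2.connectedComponentsWithStats(mm.astype(np.uint8))
        for i in range(1,k):
            if st[i,4]>mn:
                q=P[l==i]; print(n,name,ce[i].round(),st[i,4],np.nanmedian(q,0).round(1),'ext',np.nanpercentile(q,[1,99],0).round(0).tolist())
    blobs('h80-135',(P[...,2]>78)&(P[...,2]<140)&(P[...,0]>300),40)
    g=cv2.resize(im[85:330,260:450] if n=='side' else im[165:310,180:450],None,fx=3 if n=='side' else 2.9,fy=2.4 if n=='side' else 2.9,interpolation=cv2.INTER_CUBIC)
    cv2.imwrite(f'pics/crop_{n}.png',g)
```

```text
side pot [592.  26.] [541   0  99  55 373] [1942.1  425.2   57.7] [1941.5  417.8   58. ] [ 16.  17. 134.]
side pot [82. 14.] [ 56   8  54  14 174] [ -32.5 1525.    58. ] [ -33.  1524.9   58. ] [ 32.  18. 131.]
side pot [382. 121.] [350 107  64  26 222] [801.  250.   58.7] [801.3 250.4  58. ] [ 35.  16. 146.]
side pot [294. 169.] [286 163  18  12 168] [441.6 169.5  56.5] [441.  167.9  58. ] [101.  10. 188.]
side pot [302. 186.] [294 180  17  14 191] [432.9  90.9  56.5] [432.3  89.5  58. ] [102.  10. 189.]
side pot [326. 206.] [317 199  19  17 208] [462.7 -11.9  56.7] [462.2 -13.1  58. ] [105.  11. 190.]
side pot [395. 213.] [382 198  30  43 440] [ 625.2 -118.7   58.1] [ 624.9 -119.    58. ] [115.  11. 164.]
side pot [418. 224.] [412 215  13  20  54] [ 661.  -178.5   57.5] [ 660.7 -178.9   58. ] [116.  10. 177.]
side pot [333. 243.] [323 235  21  19 257] [ 421.7 -137.6   56.6] [ 421.1 -138.6   58. ] [105.  10. 190.]
side pot [424. 255.] [413 250  24  11  57] [ 619.9 -272.5   53.9] [ 617.6 -274.6   58. ] [114.  11. 185.]
side pot [409. 370.] [400 366  22   8  53] [ 417.5 -514.3   58.5] 
[... 2376 characters left out ...]
19.0]]
scene h80-135 [207. 261.] 119 [829.8 -50.9 108.1] ext [[817.0, -66.0, 78.0], [837.0, -45.0, 120.0]]
scene h80-135 [424. 257.] 123 [463.6 368.3  82.5] ext [[435.0, 338.0, 78.0], [475.0, 385.0, 89.0]]
scene h80-135 [178. 270.] 124 [895.4 -83.8 108.4] ext [[884.0, -98.0, 79.0], [903.0, -78.0, 119.0]]
scene h80-135 [220. 280.] 129 [856.   26.6 107.7] ext [[844.0, 12.0, 79.0], [863.0, 34.0, 119.0]]
scene h80-135 [232. 286.] 130 [852.8  64.9 109.6] ext [[841.0, 51.0, 79.0], [860.0, 71.0, 120.0]]
scene h80-135 [443. 296.] 271 [555.9 468.4  85.3] ext [[525.0, 434.0, 78.0], [595.0, 501.0, 92.0]]
scene h80-135 [317. 339.] 2133 [839.7 311.8  89.1] ext [[780.0, 253.0, 79.0], [892.0, 365.0, 93.0]]
```

View pics/crop_side.png

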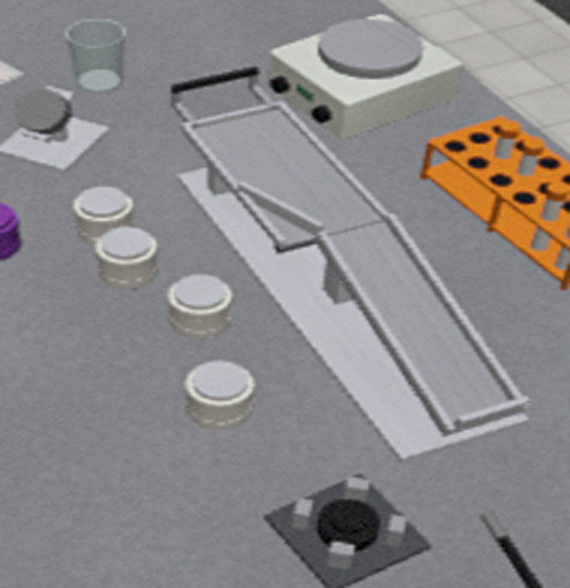

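View pics/crop_scene.png

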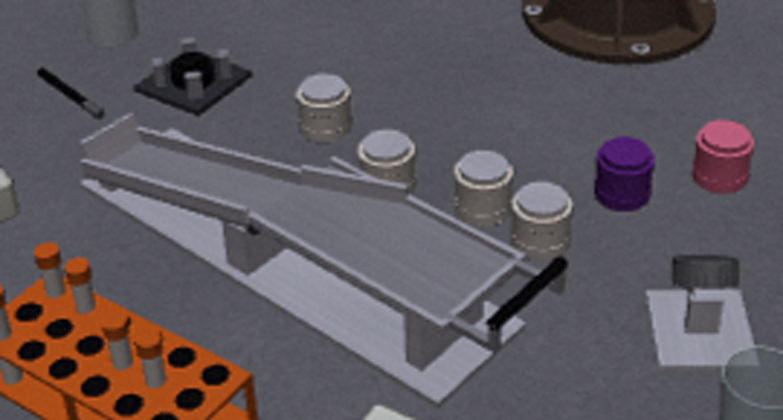

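Run:
```python
from h import *
for n in('side','scene'):
    c=dict(np.load(n+'0.npz')); P=cloud(c); im=c['image']; V=im.max(-1)
    X,Y,Z=P[...,0],P[...,1],P[...,2]
    reg=(X>480)&(X<720)&(Y>-120)&(Y<320)
    h=reg&(Z>108)&(Z<128)&(V<60); q=P[h][:,:2]; 
    r=cv2.minAreaRect(q.astype(np.float32)); print(n,'handle',h.sum(),r,np.median(P[h][:,2]))
    vx=np.linalg.svd(q-q.mean(0))[2][0]; vx*=np.sign(vx[0]); vy=np.array([-vx[1],vx[0]])
    print(' ax',vx, 'yaw',np.arctan2(vx[1],vx[0]))
    f=reg&(Z>84)&(Z<99)&(Y>-40); q=P[f]
    o=q[:,:2]-np.array(r[0]); lx=o@vx; ly=o@vy
    for a in range(-320,20,20):
        s=(ly>a)&(ly<a+20)
        if s.sum()>5: 
            hi=s&(q[:,2]>92); print(a,s.sum(),'lx',np.percentile(lx[s],[1,99]).round(),'z',np.percentile(q[s,2],[10,50,90]).round(1),'wall hi lx',np.percentile(lx[hi],[2,98]).round() if hi.sum()>3 else '')
    # nest
    reg=(X>350)&(X<650)&(Y<-200)&(Y>-420)
    b=reg&(Z>31)&(Z<46)&(V>110); k,l,st,ce=cv2.connectedComponentsWithStats(b.astype(np.uint8))
    for i in range(1,k):
        if st[i,4]>4: print('block',ce[i].round(),st[i,4],np.nanmean(P[l==i],0).round(1))
    b=reg&(Z>28)&(Z<44)&(V<60); k,l,st,ce=cv2.connectedComponentsWithStats(b.astype(np.uint8))
    for i in range(1,k):
        if st[i,4]>10: print('boss',ce[i].round(),st[i],np.nanmean(P[l==i],0).round(1))
    b=reg&(Z>4)&(Z<14)&(V<75); k,l,st,ce=cv2.connectedComponentsWithStats(b.astype(np.uint8))
    for i in range(1,k):
        if st[i,4]>40: print('plate',ce[i].round(),cv2.minAreaRect(P[l==i][:,:2].astype(np.float32)))
    # cap
    b=(X>400)&(X<520)&(Y>300)&(Y<420)&(Z>20)&(Z<110); 
    q=P[b]; d=V[b]<110; print('cap',d.sum(),q[d].mean(0),np.percentile(q[d],[2,98],0).round())
    sl=(Z>12)&(Z<30); w=(X>380)&(X<560)&(Y>280)&(Y<450)&(Z>-3)&(Z<12)&(V>130)
    print('foot',w.sum(),cv2.minAreaRect(P[w][:,:2].astype(np.float32)))
```

```text
side handle 83 ((618.2109985351562, 270.5250244140625), (15.255301475524902, 95.82044219970703), 85.35680389404297) 120.43709719695687
 ax [ 0.99821698 -0.05968973] yaw -0.05972522745064656
-320 22 lx [-11.  69.] z [86.8 92.4 96.5] wall hi lx [-11.  69.]
-300 57 lx [-46.  69.] z [84.7 92.  97.1] wall hi lx [-12.  69.]
-280 192 lx [-51.  67.] z [85.1 87.5 93.6] wall hi lx [-50.  67.]
-260 169 lx [-50.  66.] z [85.4 87.7 94.4] wall hi lx [-51.  66.]
-240 175 lx [-52.  64.] z [85.2 87.9 93.1] wall hi lx [-52.  66.]
-220 167 lx [-52.  66.] z [85.4 88.4 94.4] wall hi lx [-51.  66.]
-200 154 lx [-52.  66.] z [85.3 87.7 94.1] wall hi lx [-53.  66.]
-180 152 lx [-53.  65.] z [85.5 87.7 93.5] wall hi lx [-53.  65.]
-160 165 lx [-54.  63.] z [85.4 87.8 93.6] wall hi lx [-54.  64.]
-140 169 lx [-54.  63.] z [85.3 87.6 92.6] wall hi lx [-55.  64.]
-120 150 lx [-55.  62.] z [85.3 87.8 93.7] wall hi lx [-55.  62.]
-100 161 lx [-56.  61.] z [85.1 87.3 92.8] wall hi lx [-54.  62.]
-80 161 lx [-55.  61.] z [85.2 87.7 92.5] wall hi lx [-56.  62.]
-60 194 lx [-55.  61.] z [85.8 89.8 96.1] wall hi lx [-
[... 2032 characters left out ...]
0.]
0 19 lx [-53.  48.] z [87.7 94.6 97.4] wall hi lx [-50.  48.]
block [244. 178.] 7 [ 422.2 -354.    36.6]
block [256. 183.] 9 [ 417.8 -298.    37.8]
block [234. 186.] 6 [ 476.  -348.6   36.8]
block [246. 190.] 8 [ 472.5 -295.1   35.9]
block [232. 210.] 13 [ 584.1 -241.3   41.5]
block [232. 220.] 34 [ 613.6 -206.7   34.1]
boss [246. 186.] [241 183  10   7  51] [ 450.2 -318.7   34.1]
plate [246. 195.] ((448.34686279296875, -320.4971008300781), (105.40216064453125, 102.5377426147461), 5.768400192260742)
cap 349 [462.95150266 364.97675388  65.41331077] [[430. 335.  22.]
 [478. 387.  89.]]
foot 604 ((457.6641845703125, 365.2763671875), (102.0682373046875, 90.1219482421875), 36.273677825927734)
```

```bash
cat >> h.py <<'E'
YAW=1.540; E0=np.array([632.,-7.5])   # tool yaw, tray exit
vx=np.array([np.sin(YAW),-np.cos(YAW)]); vy=np.array([np.cos(YAW),np.sin(YAW)])
def tray(x,y): return E0+x*vx+y*vy
def d(x,y,z,yaw=YAW):
    s=env.state(); R=Ro.from_euler('xyz',s['tcp_rot']).as_matrix()
    t=s['tcp_rot'][2]-yaw
    print('t',round(s['t'],2),'pos',s['eef_pos'].round(1),'rot',s['tcp_rot'].round(3),'F',s['ft_force'].round(1),'op',round(s['opening'],3),'-> d',(R.T@(np.array([x,y,z])-s['eef_pos'])/1000).round(4),'turn',round((t+np.pi)%(2*np.pi)-np.pi,3))
def pots():
    out=[]
    for n in('side','scene'):
        c=cam(n); P=cloud(c); hsv=cv2.cvtColor(c['image'],cv2.COLOR_BGR2HSV)
        for zb in (58,146):
            m=((abs(P[...,2]-zb)<7)&(hsv[...,1]<60)&(hsv[...,2]>110)&(P[...,0]>380)&(P[...,0]<700)&(abs(P[...,1])<230)).astype(np.uint8)
            k,l,st,ce=cv2.connectedComponentsWithStats(m)
            for i in range(1,k):
                if 60<st[i,4]<350: print(n,zb,np.nanmean(P[l==i],0).round(1),st[i,4])
        cv2.imwrite(f'pics/last_{n}.png',c['image'])
E
python3 -m pendant '[[[1,-0.379,-0.342,0,1.333],[1,-0.379,-0.342,0,1.333],[1,-0.379,-0.342,0,1.333],[1,-0.379,-0.342,0,1.333],[1,-0.379,-0.342,0,1.333],[1,-0.379,-0.342,0,1.333],[1,-0.379,-0.342,0,1.333],[1,-0.379,-0.342,0,1.333]]]'
python3 -c "
from h import *
d(441,172,120)"
```

```text
t: 0.95
eef_pos: [381.8, 263.5, 214.7]
tcp_rot: [3.141, -0.0, 1.667]
ft_force: [1.1, 1.4, 0.8]
opening: 0.997
t 0.95 pos [381.8 263.5 214.7] rot [ 3.141 -0.     1.667] F [1.1 1.4 0.8] op 0.997 -> d [-0.0968  0.0502  0.0947] turn 0.127
```

```bash
python3 -m pendant '[[[1,-0.097,0.050,0.0,0.127],[1,-0.097,0.050,0.0,0.127],[1,-0.097,0.050,0.0,0.127],[1,-0.097,0.050,0.0,0.127],[1,-0.097,0.050,0.0,0.127],[1,-0.097,0.050,0.0,0.127],[1,-0.097,0.050,0.0,0.127],[1,-0.097,0.050,0.0,0.127]]]'
python3 - <<'E'
from h import *
d(441,172,120)
c=cam('wrist'); np.savez('w1.npz',**c); cv2.imwrite('pics/w1.png',c['image'])
P=cloud(c); hsv=cv2.cvtColor(c['image'],cv2.COLOR_BGR2HSV)
m=((abs(P[...,2]-57)<6)&(hsv[...,1]<70)&(P[...,1]>-20)&(P[...,0]<560)).astype(np.uint8)
k,l,st,ce=cv2.connectedComponentsWithStats(m)
for i in range(1,k):
    if st[i,4]>150: print(ce[i].round(),st[i],np.nanmean(P[l==i],0).round(1))
E
```

```text
t: 1.75
eef_pos: [440.3, 174.8, 214.7]
tcp_rot: [3.142, -0.0, 1.547]
ft_force: [-1.0, -0.5, -0.2]
opening: 0.999
t 1.75 pos [440.3 174.8 214.7] rot [ 3.142 -0.     1.547] F [-1.  -0.5 -0.2] op 0.999 -> d [-0.0028  0.0008  0.0947] turn 0.007
[310.   7.] [296   0  28  16 204] [431.9 333.2  60. ]
[321. 188.] [ 296  163   52   52 2040] [437.9 174.6  57.1]
[315. 260.] [ 291  237   49   44 1719] [429.7  98.4  56.9]
[346. 337.] [324 325  45  21 730] [460.4   5.6  56.6]
```

View pics/w1.png

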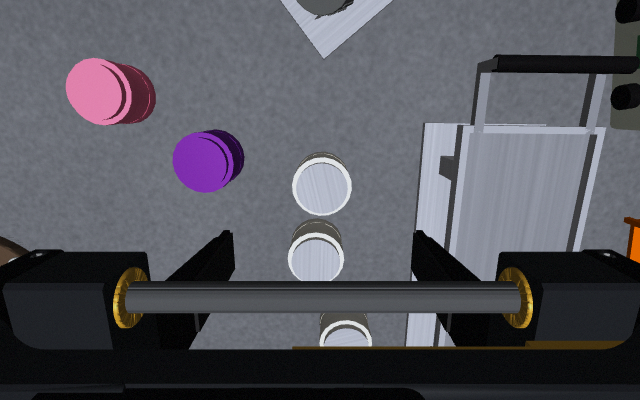

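Wrist view: the white pots are at (321,188), (315,260) and (346,337). The look-alikes, pink (97,90) and purple (205,162), are clearly separate. I'll grasp the pot at (321,188).

```bash
python3 -m pendant '[[[1,-0.002,-0.001,0.10,0.007],[1,-0.002,-0.001,0.15,0.007],[1,-0.002,-0.001,0.19,0.007],[1,-0.002,-0.001,0.19,0.007],[0.3,-0.002,-0.001,0.19,0.007],[0.3,-0.002,-0.001,0.19,0.007],[0.3,-0.002,-0.001,0.19,0.007],[0.3,-0.002,-0.001,0.19,0.007]]]'
python3 -m pendant '[[[0.3,0,0,0,0],[0.3,0,0,-0.05,0],[0.3,0,0,-0.10,0],[0.3,0,0,-0.15,0],[0.3,0,0,-0.15,0],[0.3,0,0,-0.15,0],[0.3,0,0,-0.15,0],[0.3,0,0,-0.15,0]]]'
python3 -c "
from h import *
d(*tray(-38,195),113)"
```

```text
t: 2.6
eef_pos: [440.6, 172.3, 26.6]
tcp_rot: [3.138, -0.001, 1.539]
ft_force: [0.6, -0.4, -0.1]
opening: 0.719
t: 3.4
eef_pos: [439.1, 171.8, 173.5]
tcp_rot: [-3.139, 0.001, 1.539]
ft_force: [1.1, -0.3, -0.5]
opening: 0.629
t 3.4 pos [439.1 171.8 173.5] rot [-3.139e+00  1.000e-03  1.539e+00] F [ 1.1 -0.3 -0.5] op 0.629 -> d [0.0219 0.1605 0.0601] turn -0.001
```

```bash
python3 -m pendant '[[[0.3,0.022,0.05,0,0],[0.3,0.022,0.1,0,0],[0.3,0.022,0.15,0,0],[0.3,0.022,0.160,0,0],[0.3,0.022,0.160,0.02,0],[0.3,0.022,0.160,0.04,0],[0.3,0.022,0.160,0.055,0],[0.3,0.022,0.160,0.055,0]]]'
python3 -c "
from h import *
d(*tray(-38,195),113)
c=cam('wrist');cv2.imwrite('pics/w2.png',c['image'])"
```

```text
t: 4.2
eef_pos: [599.0, 188.5, 116.2]
tcp_rot: [-3.136, 0.001, 1.539]
ft_force: [0.4, -0.1, -0.9]
opening: 0.625
t 4.2 pos [599.  188.5 116.2] rot [-3.136e+00  1.000e-03  1.539e+00] F [ 0.4 -0.1 -0.9] op 0.625 -> d [0.0001 0.001  0.0032] turn -0.001
```

View pics/w2.png

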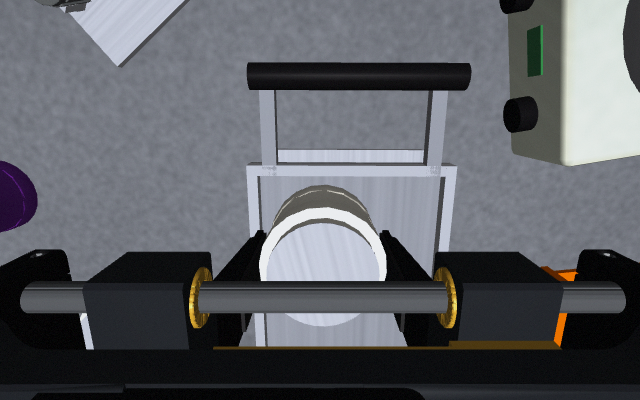

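The pot is held over the tray's back-left corner. Its body spans columns 262–386 and the tray walls are at 247 and 457, so the slot matches. Now release.

```bash
python3 -m pendant '[[[0.3,0,0.001,0.003,0],[0.3,0,0.001,0.003,0],[0.9,0,0.001,0.003,0],[0.9,0,0.001,0.003,0],[0.9,0,0.001,0.003,0],[0.9,0,0.001,0.003,0],[0.9,0,0.001,-0.05,0],[0.9,0,0.001,-0.09,0]]]'
python3 -c "
from h import *
pots()
d(431,94,213)"
```

```text
t: 5.05
eef_pos: [601.0, 188.7, 210.6]
tcp_rot: [-3.14, 0.0, 1.539]
ft_force: [-0.1, 0.6, 0.5]
opening: 0.901
side 58 [432.9  91.8  56.8] 182
side 58 [463.2 -11.4  56.4] 204
side 58 [ 422.  -137.2   56.5] 252
side 146 [602.7 186.6 144.5] 158
scene 58 [ 423.6 -131.1   56.3] 120
scene 58 [465.3  -8.5  56.8] 126
scene 58 [432.   97.3  56.7] 142
scene 58 [ 615.5 -109.4   57.8] 147
scene 146 [603.2 191.3 145. ] 210
t 5.15 pos [603.3 189.3 215.6] rot [ 3.132e+00 -2.000e-03  1.539e+00] F [ 0.3  0.3 -0.4] op 0.899 -> d [-0.1008 -0.1692  0.0008] turn -0.001
```

```bash
python3 -m pendant '[[[1,-0.025,-0.043,0,0],[1,-0.05,-0.085,0,0],[1,-0.077,-0.128,0,0],[1,-0.099,-0.169,0,0],[1,-0.099,-0.169,0.03,0],[1,-0.099,-0.169,0.06,0],[1,-0.099,-0.169,0.1,0],[1,-0.099,-0.169,0.1,0]]]'
python3 -c "
from h import *
d(431.5,94.5,24.5)"
```

```text
t: 5.95
eef_pos: [427.1, 95.0, 106.5]
tcp_rot: [-3.135, 0.001, 1.539]
ft_force: [-0.2, -0.8, 0.6]
opening: 0.996
t 5.95 pos [427.1  95.  106.5] rot [-3.135e+00  1.000e-03  1.539e+00] F [-0.2 -0.8  0.6] op 0.996 -> d [-0.0003  0.005   0.082 ] turn -0.001
```

```bash
python3 -m pendant '[[[1,0,0.001,0.04,0],[1,0,0.001,0.07,0],[1,0,0.001,0.082,0],[1,0,0.001,0.082,0],[0.3,0,0.001,0.082,0],[0.3,0,0.001,0.082,0],[0.3,0,0.001,0.082,0],[0.3,0,0.001,0.082,0]]]'
python3 -m pendant '[[[0.3,0,0,0,0],[0.3,0,0,0,0],[0.3,0,0,-0.05,0],[0.3,0,0,-0.10,0],[0.3,0,0,-0.15,0],[0.3,0,0,-0.18,0],[0.3,0,0,-0.18,0],[0.3,0,0,-0.18,0]]]'
python3 -c "
from h import *
d(*tray(2,146),113)"
```

```text
t: 6.75
eef_pos: [430.5, 95.3, 28.4]
tcp_rot: [3.14, -0.0, 1.539]
ft_force: [0.5, -0.2, 0.0]
opening: 0.725
t: 7.55
eef_pos: [429.9, 95.2, 207.6]
tcp_rot: [3.141, -0.0, 1.539]
ft_force: [0.8, -0.9, -1.1]
opening: 0.623
t 7.55 pos [429.9  95.2 207.6] rot [ 3.141 -0.     1.539] F [ 0.8 -0.9 -1.1] op 0.623 -> d [0.0498 0.207  0.0947] turn -0.001
```

```bash
python3 -m pendant '[[[0.3,0.012,0.05,0,0],[0.3,0.025,0.1,0,0],[0.3,0.037,0.15,0,0],[0.3,0.05,0.207,0,0],[0.3,0.05,0.207,0,0],[0.3,0.05,0.207,0.03,0],[0.3,0.05,0.207,0.06,0],[0.3,0.05,0.207,0.08,0]]]'
python3 -c "
from h import *
d(*tray(2,146),116)"
```

```text
t: 8.35
eef_pos: [637.1, 138.4, 122.8]
tcp_rot: [-3.136, 0.001, 1.539]
ft_force: [-4.5, 0.8, 20.4]
opening: 0.627
t 8.35 pos [637.1 138.4 122.8] rot [-3.136e+00  1.000e-03  1.539e+00] F [-4.5  0.8 20.4] op 0.627 -> d [0.     0.0014 0.0068] turn -0.001
```

```bash
python3 -m pendant '[[[0.3,0,0,-0.02,0],[0.3,0,0,-0.02,0],[0.3,0,0,-0.02,0],[0.3,0,0,-0.02,0],[0.3,0,0,-0.02,0],[0.3,0,0,-0.02,0],[0.3,0,0,-0.02,0],[0.3,0,0,-0.02,0]]]'
python3 -c "
from h import *
d(*tray(2,146),116)
c=cam('wrist');cv2.imwrite('pics/w3.png',c['image']);np.savez('w3.npz',**c)
P=cloud(c)
for v in (185,200,220):
  for u in range(240,640,6):
    p=P[v,u]
    if abs(p[2]-92)<16: print((u,v),(np.r_[(p[:2]-E0)@vx,(p[:2]-E0)@vy,p[2]]).round(0),end=' ')
  print()
"
```

```text
t: 9.15
eef_pos: [638.7, 138.6, 147.7]
tcp_rot: [3.141, -0.0, 1.539]
ft_force: [-0.2, 0.6, -1.3]
opening: 0.631
t 9.15 pos [638.7 138.6 147.7] rot [ 3.141 -0.     1.539] F [-0.2  0.6 -1.3] op 0.631 -> d [-0.0003 -0.0002  0.0317] turn -0.001
(300, 185) [-15. 170.  88.] (306, 185) [-11. 170.  88.] (312, 185) [ -6. 170.  87.] (318, 185) [ -2. 170.  88.] (324, 185) [  2. 170.  87.] (330, 185) [  6. 170.  88.] (336, 185) [ 10. 170.  87.] (342, 185) [ 14. 170.  87.] (348, 185) [ 18. 170.  90.] (354, 185) [ 22. 170.  88.] (360, 185) [ 26. 170.  88.] (366, 185) [ 30. 171.  95.] (372, 185) [ 33. 171.  95.] 
(282, 200) [-27. 159.  87.] (288, 200) [-23. 159.  87.] (366, 200) [ 30. 161.  96.] (372, 200) [ 34. 161.  96.] 
(240, 220) [-58. 145.  86.] (246, 220) [-53. 145.  87.] (252, 220) [-49. 145.  87.] (258, 220) [-45. 145.  88.] (264, 220) [-41. 145.  87.] (270, 220) [-36. 145.  87.] (276, 220) [-32. 145.  88.]
```

View pics/w3.png

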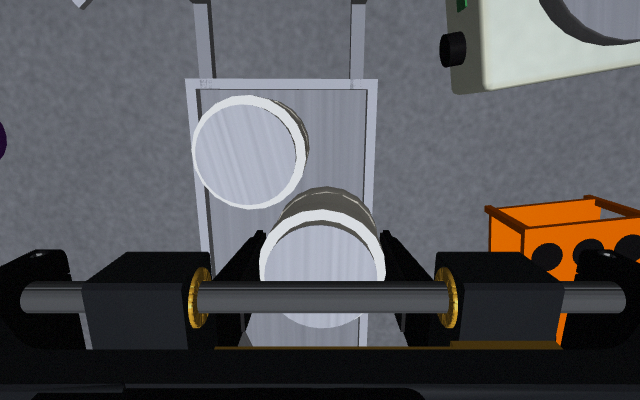

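```bash
python3 -c "
from h import *
c=dict(np.load('w3.npz'));P=cloud(c)
q=P.reshape(-1,3); q=q[np.isfinite(q).all(1)]
lx=(q[:,:2]-E0)@vx; ly=(q[:,:2]-E0)@vy
w=(abs(q[:,2]-95.5)<2.5)
for a in range(100,250,15):
  s=w&(ly>a)&(ly<a+15)
  r=s&(lx>20)&(lx<50); l=s&(lx<-65)&(lx>-100)
  print(a,r.sum(),np.percentile(lx[r],[2,50,98]).round(1) if r.any() else '',l.sum(),np.percentile(lx[l],[2,50,98]).round(1) if l.any() else '')
s=w&(abs(lx+20)<40)&(ly>225)&(ly<260); print('back',s.sum(),np.percentile(ly[s],[2,50,98]))
t=(abs(q[:,2]-145)<3)&(lx<20)&(ly>150); print('pot',lx[t].mean(),ly[t].mean(),np.percentile(lx[t],[1,99]),np.percentile(ly[t],[1,99]),t.sum())
"
```

```text
100 0  21 [-78.6 -78.2 -77.8]
115 0  85 [-83.9 -80.1 -77.9]
130 0  200 [-83.8 -80.6 -77.8]
145 62 [28.5 32.3 34.1] 202 [-83.8 -80.8 -77.8]
160 206 [28.1 31.  34.1] 206 [-83.7 -80.7 -77.7]
175 213 [28.2 31.1 34. ] 55 [-84.  -82.8 -80.4]
190 230 [28.2 31.2 34.2] 27 [-83.9 -83.2 -82.1]
205 250 [28.3 31.3 34.3] 205 [-83.5 -80.9 -77.4]
220 331 [20.9 30.4 34.3] 358 [-83.3 -79.  -66. ]
235 313 [20.1 23.7 33.7] 482 [-82.6 -71.2 -66. ]
back 1468 [232.51418986 235.49868281 255.85533753]
pot -36.99158101549085 197.2111071698297 [-61.44791395   5.62879581] [172.41721067 220.88686596] 8140
```

Measured from the wrist view, the tray lies about 4.5 mm towards −x of my first estimate, so the pot had touched the rail. I'll correct the frame and place again.

```bash
sed -i 's/E0=np.array(\[632.,-7.5\])/E0=np.array([627.5,-6.5])/' h.py; python3 -c "
from h import *
d(*tray(1,142),115.5)"
```

```text
t 9.2 pos [638.7 138.6 147.7] rot [ 3.141 -0.     1.539] F [ 0.1  0.4 -0.7] op 0.63 -> d [-0.0034 -0.0057  0.0322] turn -0.001
```

```bash
python3 -m pendant '[[[0.3,-0.003,-0.006,0,0],[0.3,-0.003,-0.006,0.01,0],[0.3,-0.003,-0.006,0.02,0],[0.3,-0.003,-0.006,0.028,0],[0.3,-0.003,-0.006,0.03,0],[0.3,-0.003,-0.006,0.03,0],[0.3,-0.003,-0.006,0.03,0],[0.3,-0.003,-0.006,0.03,0]]]'
```

```text
t: 10.0
eef_pos: [632.8, 135.8, 117.9]
tcp_rot: [3.141, -0.0, 1.539]
ft_force: [0.5, 0.5, -1.2]
opening: 0.637
```

Free of contact at 117.9; lower 2.5 mm more and release.

```bash
python3 -m pendant '[[[0.3,0,0,0.0025,0],[0.3,0,0,0.0025,0],[0.8,0,0,0.0025,0],[0.8,0,0,0.0025,0],[0.8,0,0,0.0025,0],[0.8,0,0,0.0025,0],[0.8,0,0,-0.04,0],[0.8,0,0,-0.09,0]]]'
python3 -c "
from h import *
pots()
d(464,-10,205)"
```

```text
t: 10.8
eef_pos: [631.8, 135.7, 206.9]
tcp_rot: [-3.137, 0.001, 1.539]
ft_force: [0.0, -0.4, 0.2]
opening: 0.803
side 58 [463.3 -11.9  56.7] 206
side 58 [ 422.2 -137.2   56.5] 255
side 146 [602.8 186.4 144.6] 158
side 146 [634.2 132.3 144.9] 171
scene 58 [464.5  -6.9  56.8] 136
scene 58 [ 617.3 -109.    58.1] 157
scene 146 [635.  137.2 145. ] 197
scene 146 [603.  190.8 144.7] 212
t 10.9 pos [634.9 136.1 214.2] rot [ 3.132e+00 -2.000e-03  1.539e+00] F [0.5 0.2 0.3] op 0.801 -> d [-0.1515 -0.1663  0.0073] turn -0.001
```

```bash
python3 -m pendant '[[[1,-0.033,-0.036,0,0],[1,-0.066,-0.072,0,0],[1,-0.099,-0.108,0,0],[1,-0.151,-0.164,0,0],[1,-0.151,-0.164,0.02,0],[1,-0.151,-0.164,0.06,0],[1,-0.151,-0.164,0.1,0],[1,-0.151,-0.164,0.1,0]]]'
python3 -c "
from h import *
d(464,-9.5,25)"
```

```text
t: 11.7
eef_pos: [461.8, -9.8, 104.4]
tcp_rot: [-3.135, -0.001, 1.538]
ft_force: [-0.1, -1.0, -0.1]
opening: 0.999
t 11.7 pos [461.8  -9.8 104.4] rot [-3.135e+00 -1.000e-03  1.538e+00] F [-0.1 -1.  -0.1] op 0.999 -> d [0.0003 0.0028 0.0794] turn -0.002
```

```bash
python3 -m pendant '[[[1,0,0.001,0.04,0],[1,0,0.001,0.07,0],[1,0,0.001,0.081,0],[1,0,0.001,0.081,0],[0.3,0,0.001,0.081,0],[0.3,0,0.001,0.081,0],[0.3,0,0.001,0.081,0],[0.3,0,0.001,0.081,0]]]'
python3 -m pendant '[[[0.3,0,0,0,0],[0.3,0,0,0,0],[0.3,0,0,0,0],[0.3,0,0,-0.05,0],[0.3,0,0,-0.10,0],[0.3,0,0,-0.15,0],[0.3,0,0,-0.18,0],[0.3,0,0,-0.18,0]]]'
python3 -c "
from h import *
d(*tray(-35,90.5),113)"
```

```text
t: 12.5
eef_pos: [465.2, -9.9, 27.4]
tcp_rot: [3.14, 0.0, 1.539]
ft_force: [0.2, 0.6, 1.3]
opening: 0.72
t: 13.3
eef_pos: [466.2, -10.1, 210.3]
tcp_rot: [3.135, 0.001, 1.539]
ft_force: [0.3, 0.9, -1.9]
opening: 0.628
t 13.3 pos [466.2 -10.1 210.3] rot [3.135e+00 1.000e-03 1.539e+00] F [ 0.3  0.9 -1.9] op 0.628 -> d [0.0992 0.1253 0.0981] turn -0.001
```

```bash
python3 -m pendant '[[[0.3,0.03,0.038,0,0],[0.3,0.06,0.076,0,0],[0.3,0.099,0.126,0,0],[0.3,0.099,0.126,0,0],[0.3,0.099,0.126,0.03,0],[0.3,0.099,0.126,0.06,0],[0.3,0.099,0.126,0.08,0],[0.3,0.099,0.126,0.084,0]]]'
python3 -c "
from h import *
d(*tray(-35,90.5),115)"
```

```text
t: 14.1
eef_pos: [594.2, 85.0, 120.7]
tcp_rot: [3.142, -0.0, 1.538]
ft_force: [4.8, 2.5, 14.1]
opening: 0.637
t 14.1 pos [594.2  85.  120.7] rot [ 3.142 -0.     1.538] F [ 4.8  2.5 14.1] op 0.637 -> d [0.     0.0011 0.0057] turn -0.002
```

```bash
python3 -m pendant '[[[0.3,0,0,-0.01,0],[0.3,0,0,-0.03,0],[0.3,0,0,-0.04,0],[0.3,0,0,-0.04,0],[0.3,0,0,-0.04,0],[0.3,0,0,-0.04,0],[0.3,0,0,-0.04,0],[0.3,0,0,-0.04,0]]]'
python3 -c "
from h import *
d(*tray(-35,90.5),115)
c=cam('side');np.savez('s4.npz',**c);im=c['image'][110:260,280:420]
c=cam('wrist');np.savez('w4.npz',**c)
cv2.imwrite('pics/x4.png',np.vstack([cv2.resize(im,(560,600//2)),cv2.resize(c['image'],(560,300))]))
P=cloud(c)
q=P.reshape(-1,3); q=q[np.isfinite(q).all(1)]
lx=(q[:,:2]-E0)@vx; ly=(q[:,:2]-E0)@vy
t=(abs(q[:,2]-145)<4)
for m in (ly>170,(ly<170)&(ly>115)):
  k=t&m; print('pot',np.median(lx[k]),np.median(ly[k]),np.percentile(lx[k],[2,98]),np.percentile(ly[k],[2,98]))
"
```

```text
t: 14.9
eef_pos: [593.8, 85.0, 162.2]
tcp_rot: [-3.141, -0.0, 1.539]
ft_force: [0.6, -0.1, -2.2]
opening: 0.629
t 14.9 pos [593.8  85.  162.2] rot [-3.141 -0.     1.539] F [ 0.6 -0.1 -2.2] op 0.629 -> d [0.0001 0.0015 0.0472] turn -0.001
pot -33.45736831073168 195.7736617903751 [-56.02037274 -10.82800093] [173.63039663 214.48813397]
pot -0.04704216480393432 144.15314371377477 [-22.95851152  22.50759427] [120.46436509 166.01357621]
```

View pics/x4.png

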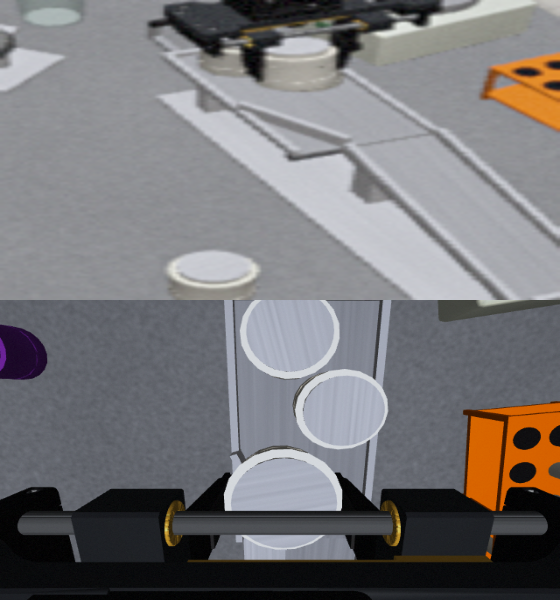

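```bash
python3 -c "
from h import *
c=dict(np.load('w4.npz'));P=cloud(c)
r=P[175:210,290:360].reshape(-1,3); print('held top z',np.nanpercentile(r[:,2],[5,50,95]).round(1))
top=(abs(P[...,2]-np.nanmedian(r[:,2]))<4); q=P[top]; print('tray xy of its top',((q[:,:2]-E0)@vx).min(),((q[:,:2]-E0)@vx).max(),((q[:,:2]-E0)@vy).max())
for n in ('side0','scene0','s4'):
  c=dict(np.load(n+'.npz'));P=cloud(c);q=P.reshape(-1,3);q=q[np.isfinite(q).all(1)]
  lx=(q[:,:2]-E0)@vx; ly=(q[:,:2]-E0)@vy
  m=(q[:,2]>101)&(q[:,2]<112)&(lx>-90)&(lx<-15)&(ly>-12)&(ly<115)
  for a in range(-10,120,15):
    k=m&(ly>a)&(ly<a+15)
    if k.sum()>2: print(n,a+7,k.sum(),np.percentile(lx[k],[5,50,95]).round(0),end=' | ')
  print()
"
```

```text
held top z [ 86.2  87.7 189.1]
tray xy of its top -74.09872535679604 33.72717862920686 231.87449113908707
side0 -3 7 [-37. -34. -32.] | side0 12 14 [-42. -39. -35.] | side0 27 16 [-50. -46. -41.] | side0 42 13 [-56. -53. -48.] | side0 57 16 [-63. -58. -53.] | side0 72 12 [-67. -65. -59.] | side0 87 12 [-73. -68. -63.] | side0 102 5 [-75. -72. -69.] | 
scene0 -3 5 [-40. -33. -32.] | scene0 12 16 [-43. -38. -32.] | scene0 27 18 [-51. -43. -37.] | scene0 42 17 [-54. -49. -44.] | scene0 57 16 [-62. -56. -52.] | scene0 72 18 [-70. -61. -57.] | scene0 87 15 [-72. -67. -63.] | scene0 102 9 [-75. -70. -67.] | 
s4 -3 8 [-39. -35. -32.] | s4 12 16 [-44. -39. -33.] | s4 27 12 [-50. -47. -41.] | s4 42 13 [-55. -51. -46.] | s4 57 16 [-64. -58. -51.] | s4 72 13 [-71. -64. -59.] | s4 87 14 [-74. -70. -64.] | s4 102 3 [-74. -71. -70.] |
```

```bash
python3 -m pendant '[[[0.3,-0.018,0.037,0,0],[0.3,-0.018,0.037,0,0],[0.3,-0.018,0.037,0.015,0],[0.3,-0.018,0.037,0.03,0],[0.3,-0.018,0.037,0.04,0],[0.3,-0.018,0.037,0.04,0],[0.3,-0.018,0.037,0.04,0],[0.3,-0.018,0.037,0.04,0]]]'
python3 -m pendant '[[[0.3,0,0,0.001,0],[0.3,0,0,0.002,0],[0.3,0,0,0.003,0],[0.3,0,0,0.003,0],[0.3,0,0,0.003,0],[0.3,0,0,0.003,0],[0.3,0,0,0.003,0],[0.3,0,0,0.003,0]]]'
python3 -c "
from h import *
d(*tray(-34,91),115)"
```

```text
t: 15.8
eef_pos: [630.7, 65.9, 123.4]
tcp_rot: [3.14, -0.0, 1.539]
ft_force: [-0.1, 0.6, -1.2]
opening: 0.634
t: 16.6
eef_pos: [630.4, 65.8, 119.6]
tcp_rot: [3.142, -0.0, 1.539]
ft_force: [0.4, 0.8, -1.1]
opening: 0.633
t 16.6 pos [630.4  65.8 119.6] rot [ 3.142 -0.     1.539] F [ 0.4  0.8 -1.1] op 0.633 -> d [ 0.0186 -0.0347  0.0046] turn -0.001
```

```bash
python3 -m pendant '[[[0.3,0,0,0.002,0],[0.3,0,0,0.002,0],[0.3,0,0,0.002,0],[0.3,0,0,0.002,0],[0.3,0,0,0.002,0],[0.3,0,0,0.002,0],[0.3,0,0,0.002,0],[0.3,0,0,0.002,0]]]'
python3 -m pendant '[[[0.3,0.004,-0.006,0,0],[0.3,0.008,-0.012,0,0],[0.3,0.012,-0.02,0,0],[0.3,0.015,-0.027,0,0],[0.3,0.018,-0.033,0,0],[0.3,0.018,-0.033,0,0],[0.3,0.018,-0.033,0,0],[0.3,0.018,-0.033,0,0]]]'
python3 -c "
from h import *
d(*tray(-34,91),115)"
```

```text
t: 17.4
eef_pos: [630.4, 65.8, 117.6]
tcp_rot: [3.142, -0.0, 1.539]
ft_force: [0.7, 0.3, -1.6]
opening: 0.631
t: 18.2
eef_pos: [598.3, 84.8, 117.7]
tcp_rot: [3.141, -0.0, 1.539]
ft_force: [0.5, -0.3, -1.5]
opening: 0.63
t 18.2 pos [598.3  84.8 117.7] rot [ 3.141 -0.     1.539] F [ 0.5 -0.3 -1.5] op 0.63 -> d [ 0.0007 -0.002   0.0027] turn -0.001
```

```bash
python3 -m pendant '[[[0.3,0,-0.001,0.001,0],[0.3,0,-0.001,0.0015,0],[0.8,0,-0.001,0.0015,0],[0.8,0,-0.001,0.0015,0],[0.8,0,-0.001,0.0015,0],[0.8,0,-0.001,0.0015,0],[0.8,0,-0.001,-0.04,0],[0.8,0,-0.001,-0.09,0]]]'
python3 -c "
from h import *
pots()
d(423,-134.5,207)
for p in ([600.5,88],[632,134],[601.5,188]): p=np.array(p)-E0;print(p@vx,p@vy)"
```

```text
t: 19.0
eef_pos: [596.1, 84.8, 207.1]
tcp_rot: [-3.137, 0.0, 1.539]
ft_force: [1.7, 0.2, -1.0]
opening: 0.801
side 58 [ 422.  -137.2   56.7] 248
side 146 [591.2 189.4 144.7] 72
side 146 [634.5 135.  144.9] 157
side 146 [597.8  80.5 144.6] 182
scene 58 [ 617.2 -108.1   58.3] 155
scene 146 [600.1  86.5 144.9] 187
scene 146 [635.2 140.3 144.9] 207
scene 146 [603.1 191.6 144.9] 216
t 19.1 pos [599.3  85.1 213.8] rot [ 3.132e+00 -1.000e-03  1.539e+00] F [ 0.2 -0.2  0.1] op 0.799 -> d [-0.2251 -0.1692  0.005 ] turn -0.001
-29.89699030964098 93.62382159699119
0.1716662366381661 140.5719407659409
-31.976610387282115 193.60719611662157
```

```bash
python3 -m pendant '[[[1,-0.04,-0.03,0,0],[1,-0.075,-0.06,0,0],[1,-0.11,-0.09,0,0],[1,-0.15,-0.12,0,0],[1,-0.225,-0.168,0,0],[1,-0.225,-0.168,0,0],[1,-0.225,-0.168,0.05,0],[1,-0.225,-0.168,0.1,0]]]'
python3 -m pendant '[[[1,0,0,0.04,0],[1,0,0,0.07,0],[1,0,0,0.08,0],[1,0,0,0.08,0],[1,0,0,0.08,0],[1,0,0,0.08,0],[1,0,0,0.08,0],[1,0,0,0.08,0]]]'
python3 -c "
from h import *
d(423,-134,25)"
```

```text
t: 19.9
eef_pos: [422.0, -136.1, 107.6]
tcp_rot: [3.137, 0.002, 1.536]
ft_force: [1.4, -1.3, -0.8]
opening: 1.002
t: 20.7
eef_pos: [422.2, -134.7, 28.4]
tcp_rot: [3.14, 0.001, 1.539]
ft_force: [-0.6, -0.1, -0.2]
opening: 0.999
t 20.7 pos [ 422.2 -134.7   28.4] rot [3.140e+00 1.000e-03 1.539e+00] F [-0.6 -0.1 -0.2] op 0.999 -> d [0.0007 0.0008 0.0034] turn -0.001
```

```bash
python3 -m pendant '[[[1,0,0.001,0.0035,0],[1,0,0.001,0.0035,0],[0.3,0,0.001,0.0035,0],[0.3,0,0.001,0.0035,0],[0.3,0,0.001,0.0035,0],[0.3,0,0.001,0.0035,0],[0.3,0,0.001,0.0035,0],[0.3,0,0.001,0.0035,0]]]'
python3 -m pendant '[[[0.3,0,0,0,0],[0.3,0,0,-0.05,0],[0.3,0,0,-0.10,0],[0.3,0,0,-0.15,0],[0.3,0,0,-0.18,0],[0.3,0,0,-0.18,0],[0.3,0,0,-0.18,0],[0.3,0,0,-0.18,0]]]'
python3 -c "
from h import *
d(*tray(0,33),113)"
```

```text
t: 21.5
eef_pos: [422.8, -134.6, 24.1]
tcp_rot: [-3.141, -0.0, 1.539]
ft_force: [-0.2, -0.2, -0.4]
opening: 0.627
t: 22.3
eef_pos: [422.3, -134.4, 202.9]
tcp_rot: [-3.14, -0.001, 1.539]
ft_force: [1.0, -0.0, -1.4]
opening: 0.629
t 22.3 pos [ 422.3 -134.4  202.9] rot [-3.140e+00 -1.000e-03  1.539e+00] F [ 1.  -0.  -1.4] op 0.629 -> d [0.1673 0.2012 0.0896] turn -0.001
```

```bash
python3 -m pendant '[[[0.3,0.03,0.036,0,0],[0.3,0.06,0.072,0,0],[0.3,0.09,0.108,0,0],[0.3,0.13,0.155,0,0],[0.3,0.167,0.201,0,0],[0.3,0.167,0.201,0.02,0],[0.3,0.167,0.201,0.05,0],[0.3,0.167,0.201,0.07,0]]]'
python3 -m pendant '[[[0.3,0,0,0.005,0],[0.3,0,0,0.01,0],[0.3,0,0,0.015,0],[0.3,0,0,0.018,0],[0.3,0,0,0.018,0],[0.3,0,0,0.018,0],[0.3,0,0,0.018,0],[0.3,0,0,0.018,0]]]'
python3 -c "
from h import *
d(*tray(0,33),113)"
```

```text
t: 23.1
eef_pos: [628.1, 26.7, 129.7]
tcp_rot: [-3.136, -0.0, 1.54]
ft_force: [-0.0, 0.3, -1.2]
opening: 0.623
t: 23.9
eef_pos: [629.2, 25.8, 116.5]
tcp_rot: [3.141, -0.0, 1.539]
ft_force: [-0.1, 0.3, -0.2]
opening: 0.625
t 23.9 pos [629.2  25.8 116.5] rot [ 3.141 -0.     1.539] F [-0.1  0.3 -0.2] op 0.625 -> d [ 0.0006 -0.0007  0.0035] turn -0.001
```

```bash
python3 -m pendant '[[[0.3,0,-0.001,0.0035,0],[0.3,0,-0.001,0.0038,0],[0.75,0,-0.001,0.0038,0],[0.75,0,-0.001,0.0038,0],[0.75,0,-0.001,0.0038,0],[0.75,0,-0.001,0.0038,0],[0.75,0,-0.001,-0.05,0],[0.75,0,-0.001,-0.1,0]]]'
python3 -c "
from h import *
pots()
d(*tray(-20,281),200,YAW+np.pi/2)"
```

```text
t: 24.7
eef_pos: [627.5, 25.9, 212.5]
tcp_rot: [-3.138, -0.0, 1.539]
ft_force: [0.1, -0.5, 1.2]
opening: 0.749
side 146 [602.4 186.3 144.4] 160
side 146 [627.6 135.5 144.3] 106
side 146 [597.2  80.2 144.5] 186
side 146 [628.6  22.  144.6] 191
scene 58 [ 616.7 -109.1   58.1] 146
scene 146 [629.5  27.  145.1] 174
scene 146 [599.8  86.5 145. ] 183
scene 146 [635.  140.2 144.9] 209
scene 146 [603.  191.4 144.9] 213
t 24.8 pos [630.4  25.8 219. ] rot [3.131 0.    1.539] F [ 0.2 -0.3 -0.4] op 0.752 -> d [ 0.2486 -0.0224  0.0187] turn -1.572
```

```bash
python3 -m pendant '[[[0.6,0.05,-0.005,0,-0.14],[0.6,0.1,-0.01,0,-0.28],[0.6,0.15,-0.014,0,-0.42],[0.6,0.2,-0.018,0,-0.56],[0.6,0.249,-0.02,0,-0.71],[0.6,0.249,-0.02,0,-0.86],[0.6,0.249,-0.02,0,-1.0],[0.6,0.249,-0.02,0,-1.15]]]'
python3 -m pendant '[[[0.5,0,0,0,-0.14],[0.5,0,0,0,-0.28],[0.5,0,0,0,-0.42],[0.5,0,0,0,-0.42],[0.5,0,0,0,-0.42],[0.5,0,0,0,-0.42],[0.5,0,0,0,-0.42],[0.5,0,0,0,-0.42]]]'
python3 -c "
from h import *
d(*tray(-20,281),101,YAW+np.pi/2)
c=cam('wrist');cv2.imwrite('pics/w5.png',c['image'])
P=cloud(c);V=c['image'].max(-1);h=(abs(P[...,2]-121)<8)&(V<70)&(abs(P[...,0]-618)<60)&(abs(P[...,1]-275)<25)
print(h.sum(),P[h].mean(0),np.percentile(P[h],[2,98],0))"
```

```text
t: 25.6
eef_pos: [615.7, 276.0, 211.7]
tcp_rot: [-3.141, -0.0, 2.696]
ft_force: [-1.1, -0.8, 0.0]
opening: 0.598
t: 26.4
eef_pos: [616.1, 275.4, 212.3]
tcp_rot: [3.141, 0.0, 3.108]
ft_force: [-0.5, 0.3, -0.5]
opening: 0.497
t 26.4 pos [616.1 275.4 212.3] rot [3.141 0.    3.108] F [-0.5  0.3 -0.5] op 0.497 -> d [-1.000e-04 -4.000e-04  1.113e-01] turn -0.003
1816 [613.81169394 276.45690867 121.89912175] [[567.66263206 270.0140607  118.41046284]
 [664.07834652 282.70302866 124.17064475]]
```

View pics/w5.png

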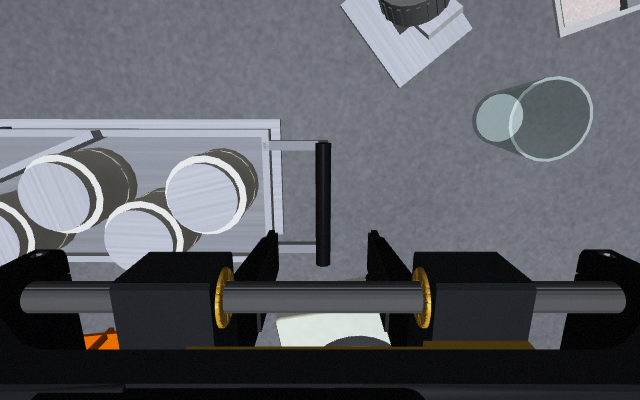

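The handle (column 323, rows 143–265) lies centred between the fingers, and all the pots stand on the tray. Descend and grip it.

```bash
python3 -m pendant '[[[0.5,0,0.001,0.05,0],[0.5,0,0.001,0.09,0],[0.5,0,0.001,0.111,0],[0.5,0,0.001,0.111,0],[0.5,0,0.001,0.111,0],[0.5,0,0.001,0.111,0],[0.0,0,0.001,0.111,0],[0.0,0,0.001,0.111,0]]]'
python3 -m pendant '[[[0,0,0,0,0],[0,0,0,0,0],[0,0,0,0,0],[0,0,0,0,0],[0,0,0,-0.001,0],[0,0,0,-0.001,0],[0,0,0,-0.001,0],[0,0,0,-0.001,0]]]'
```

```text
t: 27.25
eef_pos: [616.5, 276.5, 102.5]
tcp_rot: [3.141, 0.002, 3.109]
ft_force: [0.5, -0.5, 0.1]
opening: 0.383
t: 28.05
eef_pos: [616.0, 275.6, 101.7]
tcp_rot: [-3.14, -0.001, 3.109]
ft_force: [0.9, -5.5, -2.5]
opening: 0.114
```

```bash
python3 -m pendant '[[[0,0,-0.001,-0.007,0],[0,0,-0.002,-0.014,0],[0,0,-0.003,-0.021,0],[0,0,-0.0044,-0.028,0],[0,0,-0.006,-0.035,0],[0,0,-0.0076,-0.042,0],[0,0,-0.0095,-0.0485,0],[0,0,-0.0116,-0.055,0]]]'
python3 -c "
from h import *
c=cam('scene');cv2.imwrite('pics/t1.png',cv2.resize(c['image'][140:320,180:460],None,fx=2.5,fy=2.5))"
```

```text
t: 28.85
eef_pos: [615.4, 264.1, 157.3]
tcp_rot: [-3.141, -0.001, 3.108]
ft_force: [0.7, -4.9, -6.5]
opening: 0.114
```

View pics/t1.png

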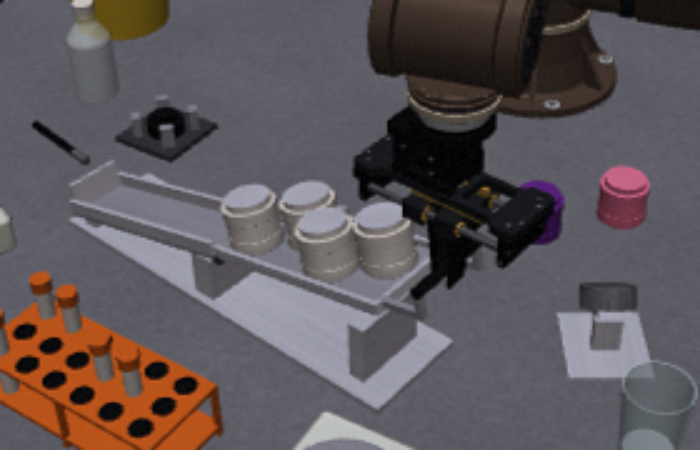

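The tray is tipped about 0.2 rad, the gripper holds the handle, and the first pot is entering the channel. Continue lifting.

```bash
python3 -m pendant '[[[0,0,0,0,0],[0,0,0,0,0],[0,0,0,0,0],[0,0,-0.0023,-0.0067,0],[0,0,-0.0046,-0.0134,0],[0,0,-0.0072,-0.02,0],[0,0,-0.0098,-0.0265,0],[0,0,-0.0098,-0.0265,0]]]'
python3 -m pendant '[[[0,0,0,0,0],[0,0,-0.003,-0.0065,0],[0,0,-0.006,-0.0128,0],[0,0,-0.009,-0.019,0],[0,0,-0.0125,-0.0253,0],[0,0,-0.0125,-0.0253,0],[0,0,-0.0125,-0.0253,0],[0,0,-0.0125,-0.0253,0]]]'
python3 -c "
from h import *
c=cam('scene');cv2.imwrite('pics/t2.png',cv2.resize(c['image'][140:320,180:460],None,fx=2.5,fy=2.5))"
```

```text
t: 29.7
eef_pos: [615.1, 254.0, 185.0]
tcp_rot: [-3.141, -0.0, 3.108]
ft_force: [-1.0, -5.4, -5.9]
opening: 0.119
t: 30.5
eef_pos: [614.7, 242.3, 209.5]
tcp_rot: [-3.142, -0.0, 3.109]
ft_force: [-1.4, -4.5, -5.5]
opening: 0.118
```

View pics/t2.png

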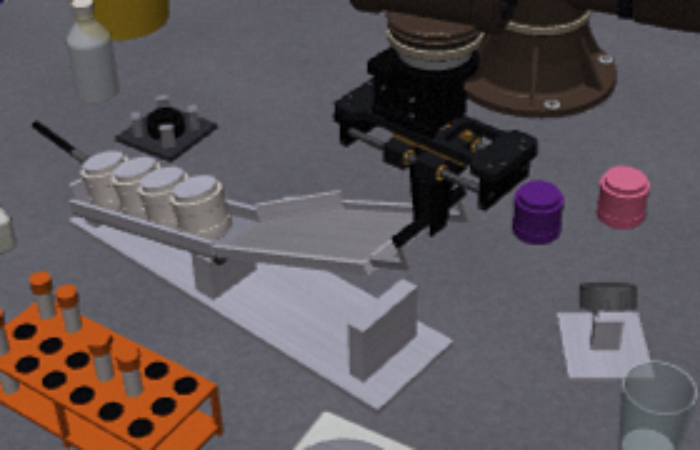

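All four pots stand in single file in the channel, upright, and the tray is empty. Lower the tray.

```bash
python3 -m pendant '[[[0,0,0,0,0],[0,0,0,0,0],[0,0,0.0065,0.0126,0],[0,0,0.0125,0.0254,0],[0,0,0.0177,0.0385,0],[0,0,0.0223,0.0518,0],[0,0,0.0223,0.0518,0],[0,0,0.0223,0.0518,0]]]'
python3 -m pendant '[[[0,0,0.002,0.007,0],[0,0,0.004,0.0136,0],[0,0,0.0056,0.0205,0],[0,0,0.0072,0.0274,0],[0,0,0.0097,0.0412,0],[0,0,0.0107,0.048,0],[0,0,0.0112,0.0535,0],[0,0,0.0112,0.0535,0]]]'
python3 -c "
from h import *
d(*tray(-20,281),101,YAW+np.pi/2)"
```

```text
t: 31.35
eef_pos: [615.5, 264.6, 157.6]
tcp_rot: [-3.141, -0.001, 3.109]
ft_force: [-3.1, -5.4, -3.0]
opening: 0.115
t: 32.15
eef_pos: [616.2, 275.7, 105.1]
tcp_rot: [-3.141, 0.0, 3.109]
ft_force: [-3.4, -6.2, -2.1]
opening: 0.118
t 32.15 pos [616.2 275.7 105.1] rot [-3.141  0.     3.109] F [-3.4 -6.2 -2.1] op 0.118 -> d [ 0.     -0.0007  0.0041] turn -0.002
```

```bash
python3 -m pendant '[[[0,0,0,0.0015,0],[0,0,0,0.003,0],[0,0,0,0.003,0],[0.5,0,0,0.003,0],[0.5,0,0,0.003,0],[0.5,0,0,0.003,0],[0.5,0,0,0.003,0],[0.5,0,0,0.003,0]]]'
python3 -m pendant '[[[0.5,0,0,-0.02,0],[0.5,0,0,-0.04,0],[0.5,0,0,-0.08,0],[0.6,0,0,-0.12,0],[0.7,0,0,-0.16,0],[0.7,0,0,-0.16,0],[0.8,0,0,-0.16,0],[0.8,0,0,-0.16,0]]]'
python3 - <<'E'
from h import *
d(462,360,250)
for n in ('scene','side'):
    c=cam(n); np.savez('e_'+n+'.npz',**c); P=cloud(c); X,Y,Z=P[...,0],P[...,1],P[...,2]; V=c['image'].max(-1)
    h=(Z>105)&(Z<130)&(V<60)&(abs(X-615)<70)&(abs(Y-275)<30); print(n,'handle',h.sum(),P[h].mean(0))
    q=P[(abs(X-463)<75)&(abs(Y-360)<75)&(Z>15)&(Z<100)]; v=V[(abs(X-463)<75)&(abs(Y-360)<75)&(Z>15)&(Z<100)]
    w=(abs(X-463)<110)&(abs(Y-362)<110)&(abs(Z-3)<9)&(V>125)
    k,l,st,ce=cv2.connectedComponentsWithStats(w.astype(np.uint8))
    for i in range(1,k):
        if st[i,4]>60: print('foot',st[i,4],P[l==i].mean(0).round(1),cv2.minAreaRect(P[l==i][:,:2].astype(np.float32)))
    # top-face plane fit of cap: ransac
    best=None; rng=np.random.default_rng(0)
    for _ in range(800):
        a=q[rng.choice(len(q),3,False)]; nn=np.cross(a[1]-a[0],a[2]-a[0]); L=np.linalg.norm(nn)
        if L<100: continue
        nn/=L; nn*=np.sign(nn[2]); s=abs((q-a[0])@nn)<1.5
        if nn[2]>.6 and nn[2]<.95 and (best is None or s.sum()>best[0]): best=(s.sum(),s,nn)
    if best: s=best[1]; m=q[s].mean(0); nn=np.linalg.svd(q[s]-m)[2][2]; nn*=np.sign(nn[2]); print('cap plane',best[0],len(q),m.round(1),nn.round(3),np.degrees(np.arccos(nn[2])).round(1),'az',np.arctan2(nn[1],nn[0]).round(3),np.percentile(q[s],[1,99],0).round(0).tolist())
E
```

```text
t: 32.95
eef_pos: [616.2, 276.2, 100.8]
tcp_rot: [3.141, 0.0, 3.109]
ft_force: [0.2, 0.5, 0.1]
opening: 0.47
t: 33.75
eef_pos: [615.7, 275.9, 259.4]
tcp_rot: [-3.141, -0.002, 3.109]
ft_force: [-0.4, -0.3, -0.2]
opening: 0.78
t 33.75 pos [615.7 275.9 259.4] rot [-3.141e+00 -2.000e-03  3.109e+00] F [-0.4 -0.3 -0.2] op 0.78 -> d [0.1563 0.079  0.0097] turn 1.569
scene handle 163 [622.03075193 278.36905509 121.01850517]
foot 623 [463.5 362.9   5.1] ((455.1422424316406, 364.4276123046875), (102.47264099121094, 92.57003021240234), 37.41453170776367)
cap plane 62 422 [471.  361.4  74.7] [ 0.653 -0.241  0.718] 44.1 az -0.354 [[458.0, 335.0, 62.0], [482.0, 383.0, 90.0]]
side handle 80 [617.59261438 270.47173769 120.12943709]
foot 2305 [4.586e+02 3.469e+02 3.000e-01] ((463.0831604003906, 361.9643859863281), (219.91000366210938, 219.82562255859375), 89.99800109863281)
cap plane 98 349 [443.2 351.3  73.1] [-0.477 -0.314  0.821] 34.8 az -2.56 [[421.0, 322.0, 58.0], [467.0, 376.0, 89.0]]
```

The side view sees the cap's top face: tilt 34.8°, as expected, with its mid near (449,358,64). The tool can only point down, so I'll grip the cap across its level axis, then press it flat on the bench to level it. Move over it and measure with the wrist camera.

```bash
python3 -m pendant '[[[1,0.04,0.02,0,0.14],[1,0.08,0.04,0,0.28],[1,0.12,0.06,0,0.42],[1,0.169,0.077,0,0.56],[1,0.169,0.077,0,0.71],[1,0.169,0.077,0,0.86],[1,0.169,0.077,0,1.0],[1,0.169,0.077,0,1.14]]]'
python3 -m pendant '[[[1,0,0,0,0.15],[1,0,0,0,0.3],[1,0,0,0,0.45],[1,0,0,0,0.6],[1,0,0,0,0.75],[1,0,0,0,0.9],[1,0,0,0,1.05],[1,0,0,0,1.2]]]'
python3 -m pendant '[[[1,0,0,0,0.15],[1,0,0,0,0.17],[1,0,0,0,0.17],[1,0,0,0,0.17],[1,0,0,0,0.17],[1,0,0,0,0.17],[1,0,0,0,0.17],[1,0,0,0,0.17]]]'
python3 - <<'E'
from h import *
d(449,358,120,.6)
c=cam('wrist'); np.savez('w6.npz',**c); cv2.imwrite('pics/w6.png',c['image'])
P=cloud(c); X,Y,Z=P[...,0],P[...,1],P[...,2]; b=(abs(X-455)<65)&(abs(Y-360)<65)&(Z>20)&(Z<100); q=P[b]
best=None; rng=np.random.default_rng(0)
for _ in range(1500):
    a=q[rng.choice(len(q),3,False)]; nn=np.cross(a[1]-a[0],a[2]-a[0]); L=np.linalg.norm(nn)
    if L<200: continue
    nn/=L; nn*=np.sign(nn[2]); s=abs((q-a[0])@nn)<1
    if .7<nn[2]<.92 and (best is None or s.sum()>best[0]): best=(s.sum(),s)
s=best[1]; m=q[s].mean(0); nn=np.linalg.svd(q[s]-m)[2][2]; nn*=np.sign(nn[2])
print(best[0],len(q),m.round(1),nn.round(3),np.degrees(np.arccos(nn[2])),'az',np.arctan2(nn[1],nn[0]),'mid',m-12*nn,np.percentile(q[s],[1,99],0).round(0).tolist())
E
```

```text
t: 34.65
eef_pos: [449.4, 358.5, 259.9]
tcp_rot: [-3.14, 0.0, 1.963]
ft_force: [0.5, 0.2, 0.6]
opening: 0.999
t: 35.45
eef_pos: [449.5, 358.4, 259.9]
tcp_rot: [-3.141, 0.002, 0.763]
ft_force: [-0.0, 0.2, -0.1]
opening: 1.0
t: 36.25
eef_pos: [449.7, 358.5, 260.9]
tcp_rot: [-3.142, -0.0, 0.599]
ft_force: [-0.9, -0.1, 0.3]
opening: 0.999
t 36.25 pos [449.7 358.5 260.9] rot [-3.142 -0.     0.599] F [-0.9 -0.1  0.3] op 0.999 -> d [-0.0009  0.      0.1409] turn -0.001
1568 2845 [441.2 354.6  74.3] [-0.458 -0.345  0.819] 34.97413264544282 az -2.4959078100270475 mid [446.71223702 358.75280345  64.49175249] [[416.0, 328.0, 57.0], [465.0, 380.0, 90.0]]
```

View pics/w6.png

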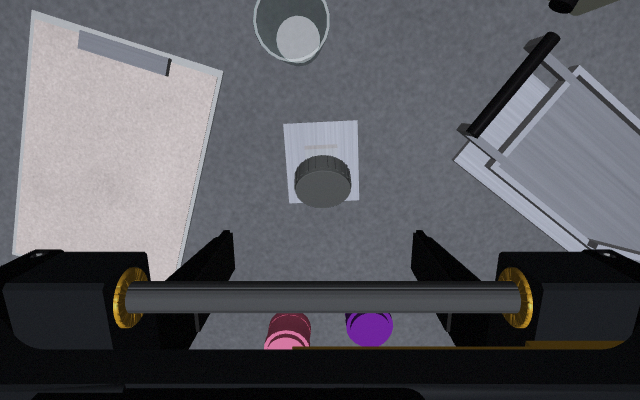

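Wrist view: the grey cap's face is centred at (323,182), tilted 35.0°, with azimuth giving a stand yaw of 0.645. The beaker (292,25), pink (288,330) and purple (369,327) are clear of the fingers.

```bash
python3 -m pendant '[[[1,-0.0023,-0.0019,0.05,-0.045],[1,-0.0023,-0.0019,0.1,-0.045],[1,-0.0023,-0.0019,0.15,-0.045],[1,-0.0023,-0.0019,0.19,-0.045],[1,-0.0023,-0.0019,0.205,-0.045],[1,-0.0023,-0.0019,0.215,-0.045],[1,-0.0023,-0.0019,0.215,-0.045],[1,-0.0023,-0.0019,0.215,-0.045]]]'
python3 -m pendant '[[[0.3,0,0,0,0],[0.3,0,0,0,0],[0.3,0,0,0,0],[0.3,0,0,0,0],[0.3,0,0,0,0],[0.3,0,0,0,0],[0.3,0,0,0,0],[0.3,0,0,0,0]]]'
python3 -m pendant '[[[0.3,-0.005,0,-0.01,0],[0.3,-0.01,0,-0.02,0],[0.3,-0.015,0,-0.05,0],[0.3,-0.015,0,-0.1,0],[0.3,-0.015,0,-0.12,0],[0.3,-0.015,0,-0.12,0],[0.3,-0.015,0,-0.12,0],[0.3,-0.015,0,-0.12,0]]]'
python3 -c "
from h import *
pots()
d(447,-324,200,.09)"
```

```text
t: 37.1
eef_pos: [447.2, 359.1, 46.7]
tcp_rot: [3.142, -0.001, 0.644]
ft_force: [0.1, -0.5, -0.2]
opening: 1.001
t: 37.9
eef_pos: [446.8, 358.8, 46.0]
tcp_rot: [3.142, -0.0, 0.644]
ft_force: [-0.2, -1.2, 4.0]
opening: 0.638
t: 38.7
eef_pos: [434.1, 349.4, 164.9]
tcp_rot: [-3.141, 0.002, 0.644]
ft_force: [-0.3, 0.5, 0.4]
opening: 0.633
side 58 [ 596.1 -154.9   58.3] 163
t 38.8 pos [434.3 349.5 164.7] rot [-3.141e+00  2.000e-03  6.440e-01] F [0.2 0.  0.4] op 0.634 -> d [-0.3941  0.5463 -0.0346] turn 0.554
```

```bash
python3 -m pendant '[[[0.3,-0.03,0.039,0,0.08],[0.3,-0.06,0.078,0,0.16],[0.3,-0.09,0.118,0,0.24],[0.3,-0.12,0.157,0,0.32],[0.3,-0.15,0.196,0,0.4],[0.3,-0.18,0.236,0,0.48],[0.3,-0.21,0.275,0,0.554],[0.3,-0.24,0.314,0,0.554]]]'
python3 -c "
from h import *
d(432,-130,60,.09)"
```

```text
t: 39.6
eef_pos: [430.6, -47.3, 165.3]
tcp_rot: [-3.141, 0.001, 0.087]
ft_force: [0.9, 0.6, -0.4]
opening: 0.632
t 39.6 pos [430.6 -47.3 165.3] rot [-3.141e+00  1.000e-03  8.700e-02] F [ 0.9  0.6 -0.4] op 0.632 -> d [-0.0058  0.0825  0.1052] turn -0.003
```

Levelling straight onto the bench would put the fingertips below it. Instead I'll press partly flat, release so the cap settles rim-down on the open bench, and regrip it level.

```bash
python3 -m pendant '[[[0.3,0,0.04,0,0],[0.3,0,0.0825,0,0],[0.3,0,0.0825,0.04,0],[0.3,0,0.0825,0.08,0],[0.3,0,0.0825,0.12,0],[0.3,0,0.0825,0.14,0],[0.3,0,0.0825,0.148,0],[0.3,0,0.0825,0.148,0]]]'
python3 -m pendant '[[[0.3,0,0,0.002,0],[0.3,0,0,0.004,0],[0.3,0,0,0.006,0],[0.3,0,0,0.007,0],[0.3,0,0,0.008,0],[0.3,0,0,0.008,0],[0.3,0,0,0.008,0],[0.3,0,0,0.008,0]]]'
```

```text
t: 40.4
eef_pos: [438.2, -127.4, 16.9]
tcp_rot: [-3.14, 0.002, 0.09]
ft_force: [0.6, 0.4, -0.3]
opening: 0.631
t: 41.2
eef_pos: [438.7, -127.6, 9.8]
tcp_rot: [-3.142, -0.0, 0.09]
ft_force: [-0.1, -0.3, 0.0]
opening: 0.637
```

```bash
python3 -m pendant '[[[0.3,0,0,0.001,0],[0.3,0,0,0.002,0],[0.3,0,0,0.003,0],[0.3,0,0,0.004,0],[0.3,0,0,0.005,0],[0.3,0,0,0.005,0],[0.3,0,0,0.005,0],[0.3,0,0,0.005,0]]]'
```

```text
t: 42.0
eef_pos: [440.2, -127.9, 5.7]
tcp_rot: [3.14, -0.004, 0.09]
ft_force: [4.7, 5.1, 14.9]
opening: 0.632
```

```bash
python3 -m pendant '[[[0.3,0,0,0.001,0],[0.3,0,0,0.0015,0],[0.3,0,0,0.0015,0],[1,0,0,0.0,0],[1,0,0,0.0,0],[1,0,0,0,0],[1,0,0,0,0],[1,0,0,0,0]]]'
python3 -m pendant '[[[1,0,0,-0.04,0],[1,0,0,-0.08,0],[1,0,0,-0.12,0],[1,-0.04,0,-0.15,0],[1,-0.04,0,-0.15,0],[1,-0.04,0,-0.15,0],[1,-0.04,0,-0.15,0],[1,-0.04,0,-0.15,0]]]'
python3 - <<'E'
from h import *
d(440,-128,100,.09)
c=cam('wrist'); np.savez('w7.npz',**c); cv2.imwrite('pics/w7.png',c['image'])
P=cloud(c); m=(abs(P[...,2]-23)<7)&(np.hypot(P[...,0]-440,P[...,1]+128)<60)
print(m.sum(),np.nanmean(P[m],0),np.percentile(P[m],[1,99],0).round(1).tolist())
q=P[m]-P[m].mean(0); print(np.linalg.svd(q,full_matrices=False)[2][2])
E
```

```text
t: 42.8
eef_pos: [438.5, -127.6, 4.6]
tcp_rot: [-3.141, 0.0, 0.09]
ft_force: [0.5, 0.1, 0.5]
opening: 0.976
t: 43.6
eef_pos: [399.0, -131.1, 153.9]
tcp_rot: [-3.141, 0.001, 0.09]
ft_force: [0.7, 0.7, -0.6]
opening: 1.002
t 43.6 pos [ 399.  -131.1  153.9] rot [-3.141e+00  1.000e-03  9.000e-02] F [ 0.7  0.7 -0.6] op 1.002 -> d [0.0411 0.0006 0.0538] turn -0.0
3837 [ 449.30539819 -126.37321435   22.98048915] [[420.9, -154.3, 19.0], [476.8, -98.6, 24.8]]
[-7.18277298e-04 -4.35171070e-04  9.99999647e-01]
```

View pics/w7.png

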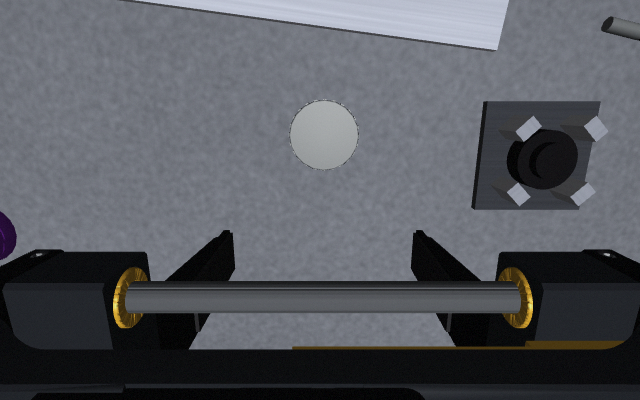

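The cap lies flat, closed top up, at pixel (324,135), world (449,−126), tilt about 0. The nest is in view at about (542,160).

Run:
```python
from h import *
c=dict(np.load('w7.npz')); P=cloud(c); V=c['image'].max(-1)
m=(abs(P[...,2]-38)<4)&(V>120)&(np.hypot(P[...,0]-447,P[...,1]+324)<70)
k,l,st,ce=cv2.connectedComponentsWithStats(m.astype(np.uint8)); o=[]
for i in range(1,k):
    if st[i,4]>30: o.append(P[l==i].mean(0)); print(ce[i].round(),st[i,4],o[-1].round(1))
print(np.mean(o,0))
d(449,-126.4,5,.09)
```

```text
[528. 128.] 315 [ 470.2 -292.3   37. ]
[596. 128.] 321 [ 475.1 -347.3   37. ]
[518. 194.] 271 [ 415.2 -297.1   37. ]
[583. 194.] 278 [ 420.2 -352.3   36.9]
[ 445.18895261 -322.24707594   36.98403355]
t 43.65 pos [ 399.  -131.1  153.9] rot [-3.141e+00  1.000e-03  9.000e-02] F [-0.3  0.1 -0. ] op 0.999 -> d [0.0504 0.     0.1488] turn 0.0
```

```bash
python3 -m pendant '[[[1,0.05,0,0,0],[1,0.05,0,0.05,0],[1,0.05,0,0.1,0],[1,0.05,0,0.13,0],[1,0.05,0,0.145,0],[1,0.05,0,0.149,0],[1,0.05,0,0.149,0],[1,0.05,0,0.149,0]]]'
python3 -m pendant '[[[0.3,0,0,0,0],[0.3,0,0,0,0],[0.3,0,0,0,0],[0.3,0,0,0,0],[0.3,0,0,0,0],[0.3,0,0,0,0],[0.3,0,0,0,0],[0.3,0,0,0,0]]]'
python3 -m pendant '[[[0.3,0,0,-0.05,0],[0.3,0,0,-0.1,0],[0.3,0,0,-0.1,0],[0.3,0,0,-0.1,0],[0.3,0,0,-0.1,0],[0.3,0,0,-0.1,0],[0.3,0,0,-0.1,0],[0.3,0,0,-0.1,0]]]'
python3 -c "
from h import *
d(446,-323,110,.089)"
```

```text
t: 44.45
eef_pos: [449.0, -126.8, 6.3]
tcp_rot: [3.141, -0.001, 0.09]
ft_force: [0.1, -1.1, 0.3]
opening: 1.004
t: 45.25
eef_pos: [448.7, -126.7, 5.9]
tcp_rot: [3.142, -0.0, 0.09]
ft_force: [-0.9, -0.5, 5.0]
opening: 0.631
t: 46.05
eef_pos: [448.4, -126.6, 105.1]
tcp_rot: [-3.141, 0.001, 0.09]
ft_force: [0.3, 0.1, 0.1]
opening: 0.631
t 46.05 pos [ 448.4 -126.6  105.1] rot [-3.141e+00  1.000e-03  9.000e-02] F [0.3 0.1 0.1] op 0.631 -> d [-0.02    0.1954 -0.005 ] turn 0.001
```

```bash
python3 -m pendant '[[[0.3,-0.005,0.049,0,0],[0.3,-0.01,0.098,0,0],[0.3,-0.016,0.147,0,0],[0.3,-0.021,0.1955,0,0],[0.3,-0.021,0.1955,0.02,0],[0.3,-0.021,0.1955,0.04,0],[0.3,-0.021,0.1955,0.04,0],[0.3,-0.021,0.1955,0.04,0]]]'
python3 - <<'E'
from h import *
d(446,-323,32,.089)
for n in ('side','wrist'):
    c=cam(n); im=c['image']; np.savez('n_'+n+'.npz',**c)
    cv2.imwrite(f'pics/n_{n}.png',cv2.resize(im[200:400,300:480] if n=='side' else im[100:390,180:460],None,fx=2,fy=2))
    P=cloud(c); m=(abs(P[...,2]-84)<4)&(np.hypot(P[...,0]-446,P[...,1]+323)<36); q=P[m]
    print(n,'cap top',m.sum(),q.mean(0).round(1),np.percentile(q,[1,99],0).round(1).tolist())
    V=im.max(-1); m=(abs(P[...,2]-37)<4)&(V>90)&(np.hypot(P[...,0]-446,P[...,1]+323)<60)
    k,l,st,ce=cv2.connectedComponentsWithStats(m.astype(np.uint8))
    for i in range(1,k):
        if st[i,4]>8: print('block',ce[i].round(),st[i,4],P[l==i].mean(0).round(1))
E
```

```text
t: 46.85
eef_pos: [445.2, -323.1, 65.7]
tcp_rot: [-3.141, 0.001, 0.09]
ft_force: [0.4, -0.4, 0.5]
opening: 0.634
t 46.85 pos [ 445.2 -323.1   65.7] rot [-3.141e+00  1.000e-03  9.000e-02] F [ 0.4 -0.4  0.5] op 0.634 -> d [ 0.0009 -0.      0.0337] turn 0.001
side cap top 186 [ 434.6 -320.6   82.8] [[419.0, -349.6, 80.1], [460.2, -291.8, 86.7]]
block [361. 296.] 33 [ 418.4 -299.9   36.5]
block [374. 313.] 36 [ 423.2 -354.6   36.9]
wrist cap top 8555 [ 453.2 -321.6   83.3] [[418.1, -352.6, 80.7], [474.2, -292.0, 86.0]]
block [276. 186.] 609 [ 470.4 -292.3   37.1]
block [369. 186.] 612 [ 475.5 -347.2   37. ]
```

View pics/n_wrist.png

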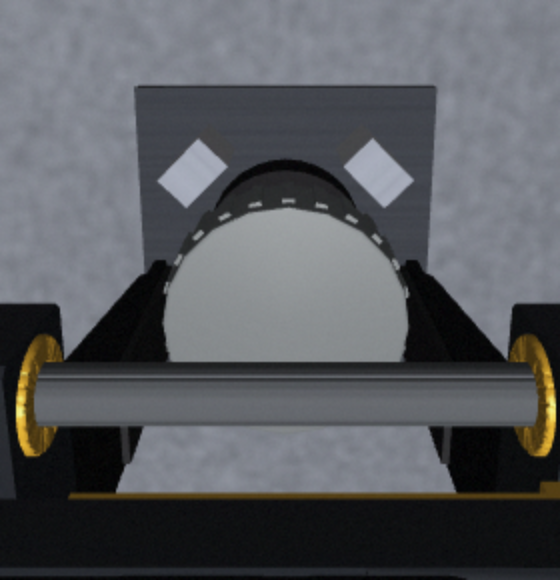

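The cap (pixel centre column 286) is centred between the two far blocks (columns 193 and 378, mid 286). Along x it is about 1 mm short, so shift and lower.

```bash
python3 -m pendant '[[[0.3,0.001,0,0.008,0],[0.3,0.001,0,0.016,0],[0.3,0.001,0,0.022,0],[0.3,0.001,0,0.026,0],[0.3,0.001,0,0.030,0],[0.3,0.001,0,0.032,0],[0.3,0.001,0,0.032,0],[0.3,0.001,0,0.032,0]]]'
```

```text
t: 47.75
eef_pos: [446.3, -323.3, 33.9]
tcp_rot: [3.142, -0.0, 0.09]
ft_force: [-0.8, 0.7, -0.7]
opening: 0.627
```

```bash
python3 -m pendant '[[[0.3,0,0,0.0015,0],[0.3,0,0,0.002,0],[0.8,0,0,0.002,0],[0.8,0,0,0.002,0],[0.8,0,0,0.002,0],[0.8,0,0,0.002,0],[0.8,0,0,0.002,0],[0.8,0,0,0.002,0]]]'
python3 -m pendant '[[[0.8,0,0,-0.03,0],[0.8,0,0,-0.07,0],[0.8,0,0,-0.11,0],[0.8,-0.04,0,-0.15,0],[0.8,-0.04,0,-0.15,0],[0.8,-0.04,0,-0.15,0],[0.8,-0.04,0,-0.15,0],[0.8,-0.04,0,-0.15,0]]]'
python3 - <<'E'
from h import *
d(446,-323,32,.089)
a=[]
for n in ('wrist','scene','side'):
    c=cam(n); im=c['image']; P=cloud(c)
    m=(abs(P[...,2]-50)<5)&(np.hypot(P[...,0]-446,P[...,1]+323)<45); q=P[m]
    if m.sum()>50: print(n,'cap top',m.sum(),q.mean(0).round(1),np.percentile(q,[1,99],0).round(1).tolist(),np.linalg.svd(q-q.mean(0),full_matrices=False)[2][2].round(3))
    if n!='wrist':
        X,Y,Z=P[...,0],P[...,1],P[...,2]; V=im.max(-1)
        h=(Z>105)&(Z<130)&(V<60)&(abs(X-615)<70)&(abs(Y-275)<30); print('handle',h.sum(),P[h].mean(0).round(1))
    if n=='wrist': m=(abs(P[...,2]-37)<3)&(im.max(-1)>120)&(np.hypot(P[...,0]-446,P[...,1]+323)<60); print('blocks mean',P[m].mean(0))
    a.append(cv2.resize(im[100:300,420:640] if False else im,(480,300)) if n=='wrist' else cv2.resize(im[150:300,180:420] if n=='scene' else im[100:360,250:470],(480,300) if n=='scene' else (300,300*260//220)))
h=np.zeros((600,800,3),np.uint8); h[:300,:480]=a[0]; h[300:,:480]=a[1]; h[:354,490:790]=a[2]
cv2.imwrite('pics/fin.png',h)
E
```

```text
t: 48.55
eef_pos: [446.2, -323.2, 31.8]
tcp_rot: [-3.141, -0.0, 0.09]
ft_force: [-0.1, 0.0, -0.7]
opening: 0.8
t: 49.35
eef_pos: [406.7, -326.5, 180.4]
tcp_rot: [-3.14, 0.001, 0.09]
ft_force: [-0.5, 0.6, 0.3]
opening: 0.799
t 49.35 pos [ 406.7 -326.5  180.4] rot [-3.14e+00  1.00e-03  9.00e-02] F [-0.5  0.6  0.3] op 0.799 -> d [0.0397 0.0003 0.1483] turn 0.001
wrist cap top 3685 [ 446.9 -322.2   49. ] [[418.5, -349.9, 46.4], [474.3, -294.4, 50.7]] [-0.001 -0.002  1.   ]
blocks mean [ 446.69470532 -322.29480488   37.06089973]
scene cap top 136 [ 450.6 -318.8   48.9] [[421.1, -349.1, 45.1], [478.0, -290.0, 53.3]] [0.002 0.002 1.   ]
handle 166 [622.6 278.2 120.7]
side cap top 388 [ 447.5 -327.    48.8] [[420.8, -353.0, 45.3], [477.4, -298.1, 53.0]] [ 0.004 -0.004  1.   ]
handle 0 [nan nan nan]<stdin>:10: RuntimeWarning: Mean of empty slice.
  ret = um.true_divide(
```

View pics/fin.png

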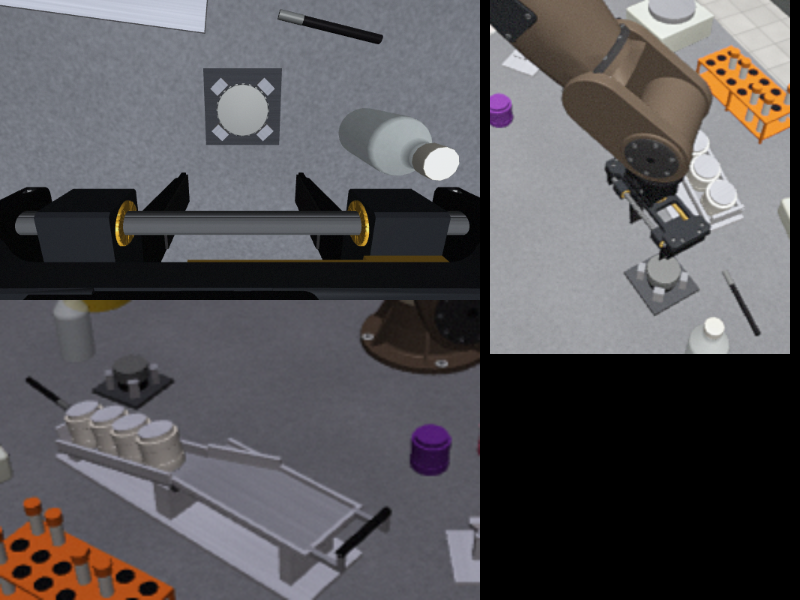

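```bash
python3 -c "
from h import *
print(env.job_done())"
```

```text
the job is handed in; nothing more can be done
None
```

The job is handed in at about 49 s of robot time: all four white pots are in the feed channel, the tray is back down level, and the cap is in the nest. No verdict was reported.

**Pots and tray:** I stood the four pots on the tray, lifted it by the handle to about 0.4 rad, and they slid out in single file. Then I lowered the tray and let go.

**Cap:** The tool can only point straight down, so I gripped the cap across its level axis and pressed it partly flat on the bench. It settled rim-down there; I regripped it level and set it in the nest.

**Last checks that agreed:**
- **Pots:** all four stand upright in single file at the bottom of the channel, judged from the picture.
- **Tray:** the handle reads 121 mm high, about the same as at the start.
- **Cap:** its top reads 49 mm against 50 expected, but the nest blocks also read 1 mm low. Its tilt is about 0, and it sits within about 1 mm of the nest's middle in the wrist view.
- **Gripper:** it was open and clear of everything. The bottle and pen are in their places, and I never went near the beaker.

**What disagreed or went wrong:**
- The two fixed cameras differ by about 5–8 mm in y (2–4 mm in x), so I trusted the wrist camera for the fine fits.
- My first tray estimate was about 4.5 mm off in x, so one pot touched the guide rail with 20 N.
- Another pot touched something with 14 N, most likely the deflector. I set both down again without harm. While sliding that second pot into its slot I also nudged a neighbour by about 3 mm, which stayed upright.
- The final side view could not see the handle because the arm hid it.

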